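# Hold a culture flask over the viewing lamp

## Task

Start the viewing lamp: twist its spring-return knob clockwise all the way to its stop, then let go so that it springs back. Then draw the culture flask up out of its stand, turn it on its side so that it lies level with a broad face towards the lamp, and hold it about 10 cm above the middle of the lamp's white window; finish while still holding it there in the fingers. Leave the other things on the bench where they stand.

Things in the scene. Friction and masses are not known exactly. Their poses are not given: they have to be found in the camera images.
- lamp: Viewing lamp, a low grey box fixed to the bench, 240 (x) x 160 (y) x 40 mm high; origin at the centre of its underside (bench level), z up. Flat top 40 mm above the bench, with the white window towards its +x end and the black knob near its -x end. It may stand left or right of the stand and be turned by up to 0.35 rad.
- window (a point): Centre of the lamp's square frosted white window, 124 x 128 mm, 42 mm above the bench, 40 mm along the lamp's +x from its origin; z up.
- knob (a joint): Angle of the lamp's start knob in rad: 0 at rest, grows as it is turned clockwise seen from above, hard stop at 1.2. A spring (about 0.02 N m at rest, 0.1 N m at the stop) drives it back to 0 when let go.
- knob_grip (a point): Point on the knob's upright axis at the height to grip, 59 mm above the bench, 80 mm along the lamp's -x from its origin. The knob is a black disc 44 mm across and 6 mm high with an upright bar on it, 42 mm long and 13 mm thick, from 46 to 70 mm above the bench; the bar lies along this point's x axis (the lamp's x at rest) and turns with the knob.
- stand: Flask stand, a grey block fixed to the bench, 70 (x) x 85 (y) x 30 mm high, with one rectangular pocket 27 (x) x 49 (y) mm, 24 mm deep (pocket floor 6 mm above the bench). Origin at the centre of its underside, z up. May be turned by up to 0.4 rad.
- flask: Clear empty flask, white cap, about 60 g, loose, cap up in the stand. Body 24 (x) x 46 (y, width) x 64 mm (z), neck 18 mm across, round cap 24 mm across at 72 to 90 mm. Origin: centre of the foot, z to the cap; broad faces look along +x and -x. In the stand its x, y match the stand's, the foot is 6 mm above the bench and the body stands clear from 30 to 70 mm above the bench.
- flask_mid (a point): Middle of the flask's length, on its centre line, 45 mm from the foot towards the cap.
- tip_box: Bystander: grey box with a clear lid, 80 (x) x 120 (y) x 55 mm high, loose; origin at the centre of its underside.
- bottle: Bystander: amber bottle, 60 mm across, 120 mm high, loose; origin at the centre of its underside.
- tube_rack: Bystander: white rack 60 (x) x 140 (y) mm with four capped tubes, 66 mm high in all, loose; origin at the centre of its underside.
- dishes: Bystander: stack of two clear round dishes, 63 mm across, 28 mm high, loose; origin at the centre of its underside.
Mind the look-alikes: they are no part of the job. Leave any black, green or orange look-alike of the flask alone.

How it is judged (in metres and radians):
On the way, in this order (a step that is already met when the one before it is completed fails the run):
1. the knob is turned to its stop (beyond 1.1 rad) (value of joint knob above 1.1 rad), for 0.1 s.
2. the knob is let go and has sprung back (below 0.15 rad, fingers off it) (value of joint knob below 0.15 rad and contact force between the fingers and knob below 0.05 N), for 0.2 s.
3. the flask is drawn up clear of the stand in the fingers (z of flask_mid in the frame of stand above 0.1 m and contact force between flask and stand below 0.05 N and contact force between the fingers and flask above 0.3 N), for 0.2 s.
At the end, for the whole second after the job is handed in: Held in the fingers only, still (under 0.03 m/s); a broad face towards the lamp, level within 0.35 rad, either face, cap any way; middle of the flask within 50 mm sideways of the window centre and 60 to 160 mm above it; knob back below 0.15 rad and untouched (all of step 2 and contact force between the fingers and flask above 0.3 N and contact force between flask and stand below 0.05 N and contact force between flask and lamp below 0.05 N and contact force between flask and tip_box below 0.05 N and contact force between flask and bottle below 0.05 N and contact force between flask and tube_rack below 0.05 N and contact force between flask and dishes below 0.05 N and angle between the x axis of flask and the z axis of lamp, either way round below 0.35 rad and horizontal distance between flask_mid and window below 0.05 m and z of flask_mid in the frame of window between 0.06 and 0.16 m and linear speed of flask below 0.03 m/s); the arm keeps its last pose, push and grip.
It fails at once if the pipette-tip box is moved by more than 20 mm (distance of tip_box from where it was at the start of the episode above 0.02 m).
It fails at once if the amber bottle is moved by more than 20 mm (distance of bottle from where it was at the start of the episode above 0.02 m).
It fails at once if the tube rack is moved by more than 20 mm (distance of tube_rack from where it was at the start of the episode above 0.02 m).
It fails at once if the stack of dishes is moved by more than 20 mm (distance of dishes from where it was at the start of the episode above 0.02 m).
It also fails if it takes over 61 s, if anything falls off the work surface, if the arm or the gripper's body presses on something with over 40 N, if the wrist force passes 120 N, or if a joint passes its speed limit or range.

## Robot

A 6-joint arm with a two-finger parallel gripper is mounted at the origin on the work surface. World frame = base frame: x ahead of the robot, y to its left, z up, the work surface at z = 0. Lengths are in mm, angles in rad, forces in N, time in s.
With the tool pointing down it reaches from about 275 to 750 mm from the base axis. Payload 10.2 kg.
Tool frame: the origin (TCP) lies at the very end of the fingers, on their centre line; the grasp point (between the pads) lies 19 mm behind it (ctrl.pinch_z is the distance from the TCP to the grasp point, in mm); y points along the fingers, z is the direction in which the jaws open and shut, and the axes are right-handed (so a half turn about y gives the same grasp; the last joint's range is limited). The gripper opens to 85 mm and grips with 20 to 120 N. Pads are 22 mm wide; open, the fingers measure 114 mm over their backs; the gripper's body (76 mm by 85 mm) begins 54 mm behind the grasp point. The pads swing forward as they close: fully open they stand 13 mm farther back than shut.
Start: joints at [1.078, 0.313, 1.498, -0, 1.331, -0.223], TCP at [139.945, 506.01, 208.694] pointing down, gripper open.
Joint ranges: [-2.94, 2.94], [-0.97, 2.17], [0.19, 2.56], [-1.23, 4.37], [0.02, 3.11], [-2.88, 2.88]. Speed limits (rad/s): [2.39, 2.39, 3.01, 3.14, 3.14, 3.14].

## Interface

Orientations are given as a unit quaternion [w, x, y, z].
In Python, from rig import sense, eyes, ctrl gives the robot as it stands. The module is installed in compiled form; this text tells all that it offers.
- The arm moves only by the shell command python3 -m handwheel 'ROWS' [FORCE]. ROWS is JSON, a list of rows, each an object of numbers: "grip": the finger opening in mm, from 0 to 85.4; "tx", "ty", "tz": the shift along the tool's x, y, z in mm; "wx", "wy", "wz": the turn, a rotation vector about the tool's x, y, z in rad. In form: [{"grip": .., "tx": .., "ty": .., "tz": .., "wx": .., "wy": .., "wz": ..}, ...]. A call has 1 to 10 rows; each row shifts and turns the commanded pose from where the row before left it, along the tool's axes as they then stand; what a row does not reach is not made up. A row lasts 1/12 s, in which the tool goes at most 41.7 mm and 7.16 degrees, less where a joint would pass 70% of its speed; a pose out of reach is approached as far as the arm can. A call is refused whole if a number of a shift passes 41.7 or a number of a turn 0.125, either way. A call with a gripper value outside its range is refused whole. The fingers move at their own pace and stop on an object; FORCE is the grip in N (left out, the last holds). Time passes only in rows, so rows that do not move let the fingers close. It gives the time, the measured TCP pose, the force and the opening at its end, in the units of the state.
- sense(): the state, without advancing time (a new reading comes with each control period).
- eyes.capture(name): name is "scene" or "top" or "wrist"; returns a dict with "pixels" (400x640x3 uint8, red, green, blue), "mtx" (3x3 intrinsics, pixels), "dist" ([k1, k2, p1, p2, k3] as OpenCV has them; the pictures are not rectified), "R" (3x3) and "t" (3): a world point X has camera coordinates R X + t. Camera axes: x right, y down, z forward; pixel columns grow to the right and rows downward; lengths in mm; the calibration is good to about 2 mm. A picture is of the moment at which its call begins. There is no depth.
- ctrl.finish_job(): hands the job in, once; it reports no verdict.
The state is a dict: "time_s": time; "joints": joint angles; "dq": joint speeds; "tau": joint torques, N m; "eef_pos": TCP position; "ee_rot": TCP orientation; "force": force on the tool from outside, world axes, zero at the start; "wrist_torque": the same for the moment, N m; "grip_width": opening from 0.0 (shut) to 1.0 (fully open).
Only numpy, scipy, OpenCV 4.12 (cv2) and the standard library are available. Lean on these libraries where they do the work, as an engineer would, in place of code of your own. Each camera call takes 0.05 s, during which the arm holds its last target.

## Working session

There is one attempt and no reset: what is moved stays moved. The work goes in short steps, Python scripts to look and compute and a shell command to move; the robot and the scene stay as the last step left them, time stands still between calls to the robot, and variables do not carry over. Pictures are saved under pics/ and viewed, and the job is handed in when it is done.

```bash
mkdir -p pics; python3 - <<'E'
from rig import sense, eyes, ctrl
import cv2
s=sense(); print(s, ctrl.pinch_z)
for n in ["scene","top","wrist"]:
    c=eyes.capture(n); cv2.imwrite(f"pics/{n}0.png",c["pixels"][:,:,::-1])
    print(n,c["mtx"].tolist(),c["dist"],c["R"].tolist(),c["t"])
E
```

```text
{'time_s': 0.0, 'joints': array([ 1.07758353e+00,  3.13458939e-01,  1.49846979e+00,  2.52273596e-06,
        1.33098865e+00, -2.23384494e-01]), 'dq': array([ 0.00116393,  0.00098087,  0.00187659, -0.00108136,  0.00153294,
       -0.00051174]), 'tau': array([-2.92896602e-04, -4.12265718e+01, -2.59739685e+01, -1.83691304e-04,
        4.19107819e-03,  1.25024121e-05]), 'eef_pos': array([139.806952  , 505.73612114, 208.11820757]), 'ee_rot': array([-0.70024272,  0.70111935, -0.09527482,  0.0949447 ]), 'force': array([-0.13293184, -0.24497652, -0.59668277]), 'wrist_torque': array([-0.05348302,  0.01958394, -0.01439396]), 'grip_width': 0.9985848531626861} 18.700000000000003
scene [[516.1170408342272, 0.0, 312.0507983001335], [0.0, 516.1170408342272, 198.6599584055351], [0.0, 0.0, 1.0]] [-0.07793531  0.          0.          0.          0.        ] [[0.4403111179073933, 0.8977491756541689, 0.01313533628811481], [0.6456115151382761, -0.3064127466819788, -0.6994976770452243], [-0.6239486284687235, 0.31647692851622794, -0.7145141445408433]] [-251.5002785  -323.9036542  1788.71329501]
top [[434.58935686724084, 0.0, 325.10602584263165], [0.0, 434.58935686724084, 196.57236226100318], [0.0, 0.0, 1.0]] [-0.0682522  0.         0.         0.         0.       ] [[-0.0019933430721613956, -0.9999839376042289, -0.005305762616107877], [-0.9800683887203763, 0.0030075849508126085, -0.19863762952625327], [0.19865039646182955, 0.004804057275414933, -0.9800586416226595]] [  13.69895797  590.18537072 1029.83569731]
wrist [[325.03539149625607, 0.0, 317.1765535105639], [0.0, 325.03539149625607, 201.34890701230017], [0.0, 0.0, 1.0]] [0.00628156 0.         0.         0.         0.        ] [[0.2665053412102478, 0.963831145204474, -0.0021039582323471528], [0.9223273731907192, -0.254394381276825, 0.29085342603773984], [0.27979835555184907, -0.07945452981810108, -0.9567653097399946]] [-524.22713934  -38.58505867  379.58627616]
```

View pics/scene0.png

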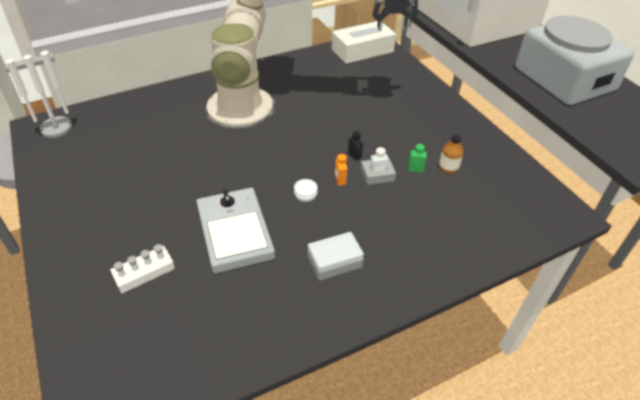

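View pics/top0.png

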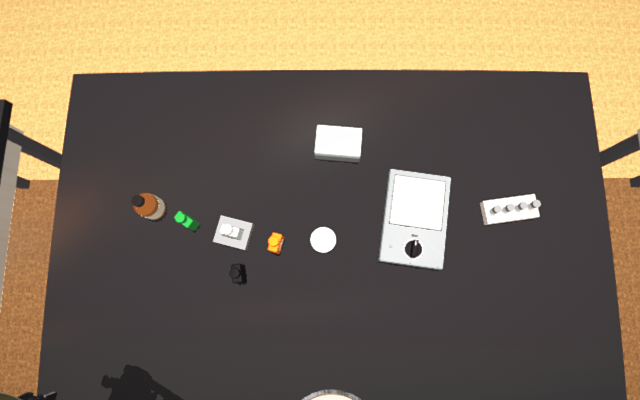

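View pics/wrist0.png

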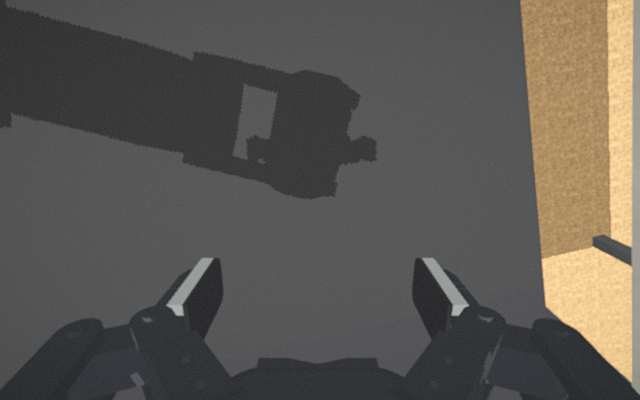

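Flask candidates in the top view: clear with white cap in the grey stand (230,231), black (237,272), green (187,221) and orange (276,242). I choose the clear one in the stand. The lamp is at about (417,220) with its knob at (414,248). Next I check close crops.

```bash
cat > h.py <<'E'
import numpy as np, cv2
from rig import sense, eyes, ctrl
from scipy.spatial.transform import Rotation as Ro
def unproj(c,uv,z):
    p=cv2.undistortPoints(np.array([[uv]],float),c["mtx"],c["dist"])[0,0]
    R=np.array(c["R"]);t=np.array(c["t"])
    o=-R.T@t; d=R.T@np.array([p[0],p[1],1]); return o+d*(z-o[2])/d[2]
def proj(c,X):
    return cv2.projectPoints(np.array(X,float).reshape(-1,3),cv2.Rodrigues(np.array(c["R"]))[0],np.array(c["t"],float),c["mtx"],c["dist"])[0][:,0]
def crop(c,x0,x1,y0,y1,k,name):
    cv2.imwrite(f"pics/{name}.png",cv2.resize(c["pixels"][y0:y1,x0:x1,::-1],None,fx=k,fy=k,interpolation=cv2.INTER_CUBIC))
def pose():
    s=sense();q=s["ee_rot"];return s,np.array(s["eef_pos"]),Ro.from_quat([q[1],q[2],q[3],q[0]])
E
python3 - <<'E'
from h import *
c=eyes.capture("top"); crop(c,160,300,190,290,5,"t1"); crop(c,360,560,150,280,4,"t2")
c=eyes.capture("scene"); crop(c,330,470,120,200,5,"s1"); crop(c,180,290,175,280,5,"s2")
E
```

```text
(no output)
```

View pics/t1.png

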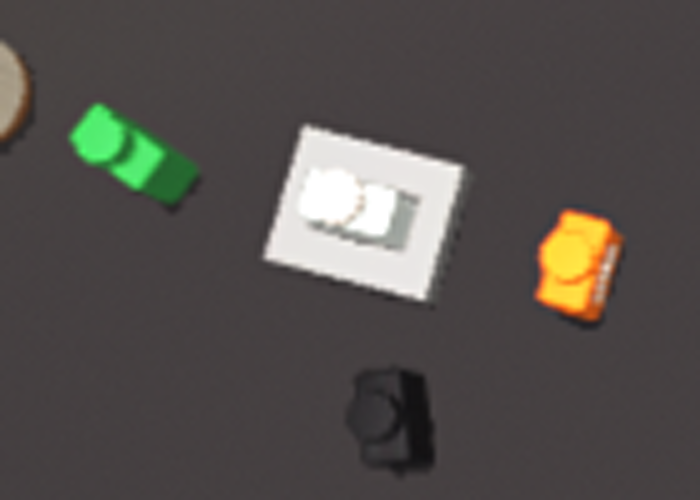

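View pics/t2.png

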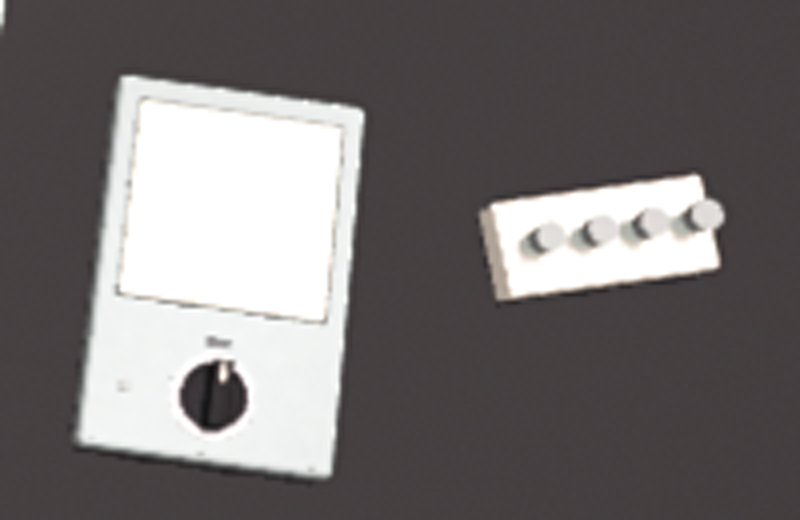

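View pics/s1.png

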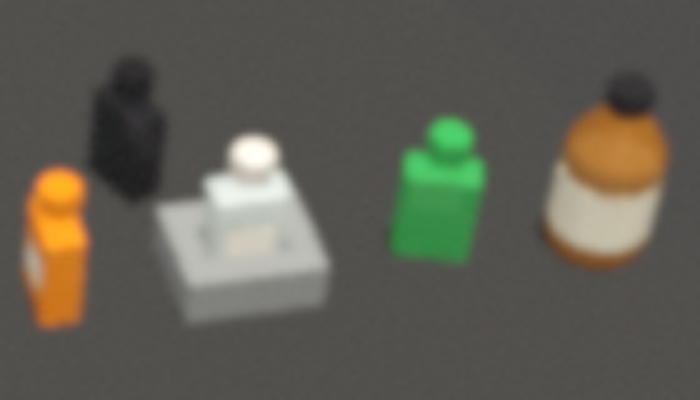

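View pics/s2.png

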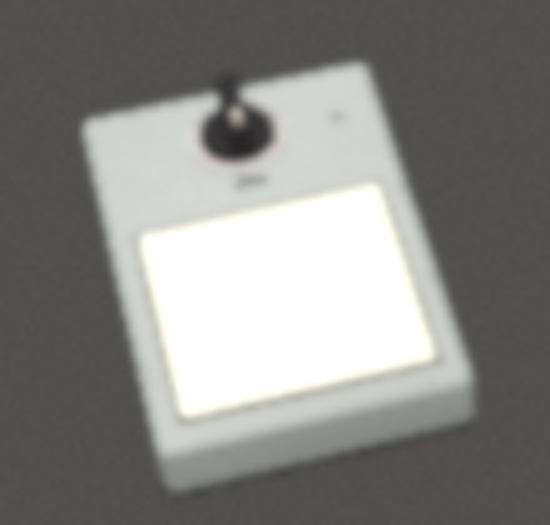

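The crop shows the clear flask with white cap in the grey stand at t1 (355,205), so the choice holds. The lamp's window corners (t2) are (141,97), (343,127), (324,321) and (117,294). The knob bar is at about (213,395).

```bash
python3 - <<'E'
from h import *
from scipy.optimize import least_squares
c=eyes.capture("top"); s=eyes.capture("scene")
f=lambda uv,x0,y0,k:((uv[0]+.5)/k-.5+x0,(uv[1]+.5)/k-.5+y0)
def fit(obs,x0):
    def r(p):
        C,S=np.cos(p[2]),np.sin(p[2]);o=[]
        for cam,uv,L in obs:
            X=[p[0]+C*L[0]-S*L[1],p[1]+S*L[0]+C*L[1],L[2]]
            o+=list(proj(cam,X)[0]-uv)
        return np.array(o)
    q=least_squares(r,x0,loss='soft_l1'); print(np.round(q.x,4)); print(np.round(r(q.x).reshape(-1,2),1).tolist()); return q.x
T=lambda u:f(u,360,150,4); S2=lambda u:f(u,180,175,5); T1=lambda u:f(u,160,190,5); S1=lambda u:f(u,330,120,5)
# window corners local
obs=[(c,T((122,75)),(120,80,40)),(c,T((364,107)),(120,-80,40)),(c,T((331,478)),(-120,-80,40)),(c,T((78,443)),(-120,80,40)),
(c,T((141,97)),(102,64,42)),(c,T((343,127)),(102,-64,42)),(c,T((324,321)),(-22,-64,42)),(c,T((117,294)),(-22,64,42)),
(s,S2((367,62)),(-120,80,40)),(s,S2((84,122)),(-120,-80,40)),(s,S2((475,385)),(120,80,40)),(s,S2((163,455)),(120,-80,40)),
(s,S2((380,180)),(-22,64,42)),(s,S2((140,232)),(-22,-64,42)),(s,S2((437,355)),(102,64,42)),(s,S2((184,418)),(102,-64,42))]
L=fit(obs,[500,-200,0])
fit(obs[:8],L);fit(obs[8:],L)
so=[(c,T1((305,126)),(35,42.5,30)),(c,T1((465,165)),(35,-42.5,30)),(c,T1((428,300)),(-35,-42.5,30)),(c,T1((263,258)),(-35,42.5,30)),
(s,S1((155,207)),(-35,-42.5,30)),(s,S1((330,263)),(35,42.5,30)),(s,S1((182,285)),(35,-42.5,30)),(c,T1((333,190)),(0,0,96)),(s,S1((254,150)),(0,0,96))]
St=fit(so,[350,200,0])
fit(so[:4],St)
for p,n in((L,'L'),(St,'St')):
    pass
C,S=np.cos(L[2]),np.sin(L[2])
print("knob",L[0]-80*C,L[1]-80*S,"win",L[0]+40*C,L[1]+40*S)
for n,uv,z in(("black",(237,272),60),("green",(187,221),60),("orange",(276,242),60),("dish",(323,240),28),("tip",(339,140),55),("bottle",(148,206),100),("rack",(510,210),50)): print(n,unproj(c,uv,z).round())
print(pose()[0]["time_s"],pose()[1],pose()[2].as_matrix().round(3))
E
```

```text
[ 5.405743e+02 -2.163025e+02 -1.448000e-01]
[[-0.7, -1.0], [0.1, -0.5], [-0.1, -0.3], [-0.7, -0.5], [0.1, 0.8], [-1.2, 0.2], [-0.8, -0.9], [0.6, -1.2], [-0.5, -0.9], [-0.5, -1.0], [-0.1, -1.7], [-0.9, -0.6], [-0.6, 0.6], [0.0, 0.6], [-0.5, -0.0], [-0.1, -0.8]]
[ 5.39321e+02 -2.17101e+02 -1.43800e-01]
[[-0.4, -0.6], [0.4, -0.1], [0.3, 0.2], [-0.3, 0.0], [0.4, 1.3], [-0.9, 0.6], [-0.4, -0.4], [1.0, -0.7]]
[ 5.427460e+02 -2.159073e+02 -1.459000e-01]
[[-0.0, -0.4], [-0.1, -0.6], [0.3, -1.1], [-0.6, -0.1], [-0.2, 1.1], [0.4, 1.1], [-0.1, 0.5], [0.2, -0.3]]
[505.3832 248.4484  68.8682]
[[-0.2, -0.2], [-0.5, 0.0], [-0.6, -0.3], [0.4, -0.2], [-0.0, -0.1], [-0.8, 0.6], [1.1, -0.0], [0.3, 0.9], [-0.5, 0.1]]
[504.9513 247.8642  68.8695]
[[0.0, 0.0], [-0.3, 0.1], [-0.3, -0.2], [0.6, 0.0]]
knob 461.41109118578515 -204.7617313770659 win 580.1558845089248 -222.07282777922518
black [403. 227.  60.]
green [529. 357.  60.]
orange [477. 133.  60.]
dish [484.  18.  28.]
tip [740. -24.  55.]
bottle [560. 443. 100.]
rack [ 556. -457.   50.]
0.35 [139.9417801  505.95648405 208.57602328] [[ 0.964 -0.     0.267]
 [-0.267 -0.     0.964]
 [-0.    -1.    -0.   ]]
```

Measured: lamp (541,-216) at yaw -0.145, stand (505,248) at yaw -0.247, knob (461,-205), window (580,-222). Both cameras agree to about 3 mm. I move above the knob first, at the safe height.

```bash
python3 -m handwheel '[{"tx":25,"tz":-30},{"tx":25,"tz":-30},{"tx":25,"tz":-30},{"tx":25,"tz":-30},{"tx":25,"tz":-30},{"tx":25,"tz":-30},{"tx":25,"tz":-30},{"tx":25,"tz":-30},{"tx":25,"tz":-30},{"tx":25,"tz":-30}]' 20
python3 -m handwheel '[{"tx":25,"tz":-30},{"tx":25,"tz":-30},{"tx":25,"tz":-30},{"tx":25,"tz":-30},{"tx":25,"tz":-30},{"tx":25,"tz":-30},{"tx":25,"tz":-30},{"tx":25,"tz":-30},{"tx":25,"tz":-30},{"tx":25,"tz":-30}]'
python3 -m handwheel '[{"wy":-0.12},{}]'
cat > go.py <<'E'
import sys
from h import *
def go(X,yaw=None):
    s,p,R=pose(); M=R.as_matrix()
    print("t",round(s["time_s"],2),"p",p.round(1),"joints",s["joints"].round(3),"F",s["force"].round(1),"g",round(s["grip_width"],3))
    print("yaw z",np.arctan2(M[1,2],M[0,2]).round(3),"y",M[:,1].round(3))
    if X is not None: print("need tool shift",(M.T@(np.array(X)-p)).round(1))
if __name__=="__main__": go(eval(sys.argv[1]) if len(sys.argv)>1 else None)
E
python3 go.py '[461.4,-204.8,110]'
```

```text
t 0.35 p [139.9 506.  208.6] joints [ 1.078  0.313  1.498 -0.     1.331 -0.223] F [-0.1 -1.1 -0.5] g 1.003
yaw z 1.301 y [-0. -0. -1.]
need tool shift [ 499.3   98.7 -599.3]invalid input
invalid input
invalid input
```

```bash
python3 -m handwheel '[{"grip":85,"tx":25,"ty":0,"tz":-30,"wx":0,"wy":0,"wz":0},{"grip":85,"tx":25,"ty":0,"tz":-30,"wx":0,"wy":0,"wz":0},{"grip":85,"tx":25,"ty":0,"tz":-30,"wx":0,"wy":0,"wz":0},{"grip":85,"tx":25,"ty":0,"tz":-30,"wx":0,"wy":0,"wz":0},{"grip":85,"tx":25,"ty":0,"tz":-30,"wx":0,"wy":0,"wz":0},{"grip":85,"tx":25,"ty":0,"tz":-30,"wx":0,"wy":0,"wz":0},{"grip":85,"tx":25,"ty":0,"tz":-30,"wx":0,"wy":0,"wz":0},{"grip":85,"tx":25,"ty":0,"tz":-30,"wx":0,"wy":0,"wz":0},{"grip":85,"tx":25,"ty":0,"tz":-30,"wx":0,"wy":0,"wz":0},{"grip":85,"tx":25,"ty":0,"tz":-30,"wx":0,"wy":0,"wz":0}]' 20; python3 go.py '[461.4,-204.8,110]'
```

```text
time_s: 1.18
eef_pos: [301.2, 148.5, 209.0]
ee_rot: [0.701, -0.701, 0.095, -0.095]
force: [1.1, 0.9, -0.3]
grip_width: 0.995
t 1.18 p [301.2 148.5 209. ] joints [ 0.104 -0.127  1.984  0.     1.283 -1.197] F [ 1.1  0.9 -0.3] g 0.995
yaw z 1.301 y [ 0.001  0.    -1.   ]
need tool shift [ 248.4   99.1 -297.9]
```

All fields are required. I continue, with the turn in the last rows.

```bash
python3 -m handwheel '[{"grip":85,"tx":25,"ty":0,"tz":-30,"wx":0,"wy":0,"wz":0},{"grip":85,"tx":25,"ty":0,"tz":-30,"wx":0,"wy":0,"wz":0},{"grip":85,"tx":25,"ty":0,"tz":-30,"wx":0,"wy":0,"wz":0},{"grip":85,"tx":25,"ty":0,"tz":-30,"wx":0,"wy":0,"wz":0},{"grip":85,"tx":25,"ty":0,"tz":-30,"wx":0,"wy":0,"wz":0},{"grip":85,"tx":25,"ty":0,"tz":-30,"wx":0,"wy":0,"wz":0},{"grip":85,"tx":25,"ty":0,"tz":-30,"wx":0,"wy":0,"wz":0},{"grip":85,"tx":25,"ty":0,"tz":-30,"wx":0,"wy":0,"wz":0},{"grip":85,"tx":25,"ty":0,"tz":-30,"wx":0,"wy":0,"wz":0},{"grip":85,"tx":25,"ty":0,"tz":-30,"wx":0,"wy":0,"wz":0}]' 20; python3 -m handwheel '[{"grip":85,"tx":0,"ty":30,"tz":0,"wx":0,"wy":-0.12,"wz":0},{"grip":85,"tx":0,"ty":30,"tz":0,"wx":0,"wy":0,"wz":0},{"grip":85,"tx":0,"ty":0,"tz":0,"wx":0,"wy":0,"wz":0}]';python3 go.py '[461.4,-204.8,110]'
python3 - <<'E'
from h import *
c=eyes.capture("wrist"); cv2.imwrite("pics/w1.png",c["pixels"][:,:,::-1])
print(proj(c,[[461.4,-204.8,70],[461.4,-204.8,46]]),unproj(c,(320,300),70))
E
```

```text
time_s: 2.02
eef_pos: [462.3, -207.6, 208.6]
ee_rot: [0.701, -0.701, 0.095, -0.095]
force: [0.8, -0.2, 1.9]
grip_width: 0.996
time_s: 2.27
eef_pos: [459.7, -204.4, 143.8]
ee_rot: [0.707, -0.703, 0.056, -0.05]
force: [0.6, 1.1, -0.5]
grip_width: 0.997
t 2.27 p [ 459.7 -204.4  143.8] joints [-0.652  0.332  1.649 -0.     1.169 -2.072] F [ 0.6  1.1 -0.5] g 0.997
yaw z 1.42 y [-0.008  0.006 -1.   ]
need tool shift [ 2.1 33.7 -0.3]
[[316.88216015 205.35761241]
 [316.8049662  196.95109005]] [ 544.34356771 -214.75981178   70.        ]
```

View pics/w1.png

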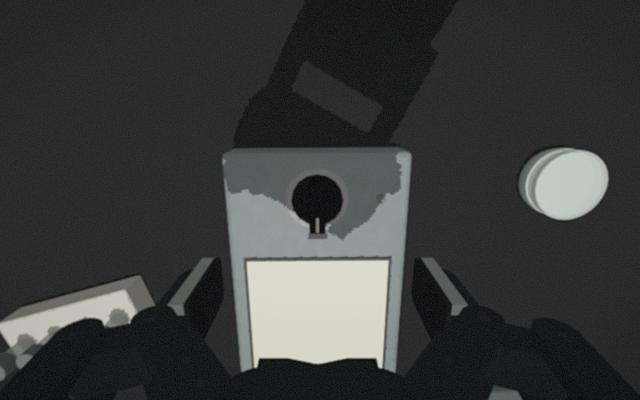

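The wrist view shows the knob at (317,200), where the projection puts it, with the bar pointing along the image columns. The jaws are square to it. I descend and grip.

```bash
python3 -m handwheel '[{"grip":85,"tx":2,"ty":30,"tz":0,"wx":0,"wy":0,"wz":0},{"grip":60,"tx":0,"ty":30,"tz":0,"wx":0,"wy":0,"wz":0},{"grip":40,"tx":0,"ty":30,"tz":0,"wx":0,"wy":0,"wz":0},{"grip":40,"tx":0,"ty":0,"tz":0,"wx":0,"wy":0,"wz":0},{"grip":0,"tx":0,"ty":2,"tz":0,"wx":0,"wy":0,"wz":0},{"grip":0,"tx":0,"ty":0,"tz":0,"wx":0,"wy":0,"wz":0},{"grip":0,"tx":0,"ty":0,"tz":0,"wx":0,"wy":0,"wz":0},{"grip":0,"tx":0,"ty":0,"tz":0,"wx":0,"wy":0,"wz":0},{"grip":0,"tx":0,"ty":0,"tz":0,"wx":0,"wy":0,"wz":0}]' 30
python3 go.py '[461.4,-204.8,50]'
```

```text
time_s: 3.07
eef_pos: [464.5, -206.2, 58.0]
ee_rot: [-0.705, 0.706, -0.052, 0.054]
force: [-1.2, 0.5, -0.5]
grip_width: -0.002
t 3.07 p [ 464.5 -206.2   58. ] joints [-0.649  0.451  1.732 -0.     0.956 -2.07 ] F [-1.2  0.5 -0.5] g -0.002
yaw z 1.421 y [ 0.002 -0.001 -1.   ]
need tool shift [-3.3  8.   0.9]
```

The fingers shut fully, so they missed the bar. I look.

```bash

python3 - <<'E'
from h import *
c=eyes.capture("wrist"); cv2.imwrite("pics/w2.png",c["pixels"][:,:,::-1])
s=eyes.capture("scene"); crop(s,180,290,150,255,5,"s3")
c=eyes.capture("top"); crop(c,360,500,180,290,5,"t3")
E
```

```text
(no output)
```

View pics/w2.png

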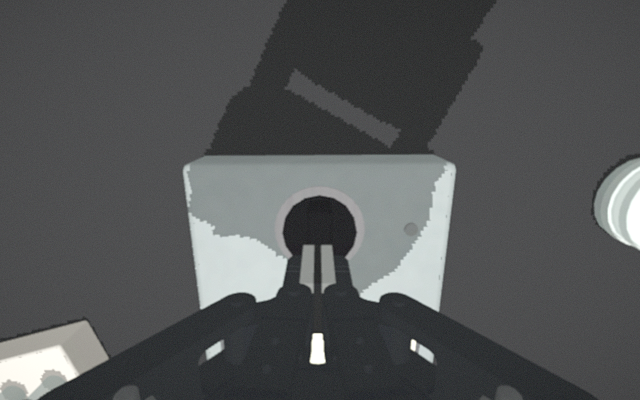

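View pics/s3.png

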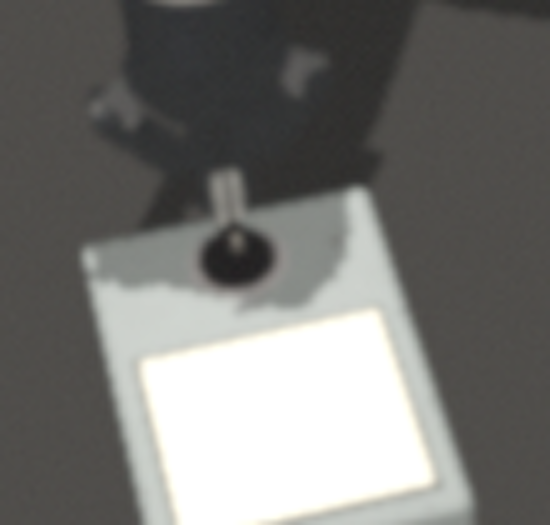

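View pics/t3.png

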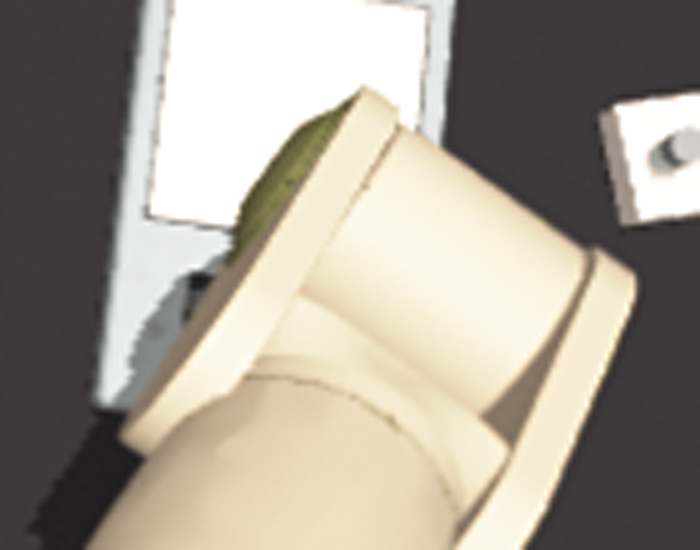

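```bash

python3 - <<'E'
from h import *
c=eyes.capture("wrist"); s_,p,R=pose(); sc=eyes.capture("scene")
C,S=np.cos(-.145),np.sin(-.145)
k=np.array([461.4,-204.8,0])
pts=[p,p-R.as_matrix()[:,1]*19,k+[0,0,70],k+[21*C,21*S,70],k+[-21*C,-21*S,70],k+[0,0,46],k+[21*C,21*S,46],k+[-21*C,-21*S,46],k+[22*C,22*S,40],k+[-22*C,-22*S,40],k+[-22*S,22*C,46],k+[22*S,-22*C,46],k+[-40*C,-40*S,40]]
print(proj(c,pts).round(0).tolist()); print(((proj(sc,pts)-[180,150])*5).round().tolist())
im=c["pixels"][170:330,240:400,::-1]; im=cv2.resize(np.clip(im.astype(float)*2.5,0,255).astype('uint8'),None,fx=3.7,fy=3.7,interpolation=cv2.INTER_CUBIC); cv2.imwrite("pics/w3.png",im)
E
```

```text
[[318.0, 242.0], [318.0, 257.0], [319.0, 247.0], [319.0, 283.0], [319.0, 208.0], [319.0, 229.0], [319.0, 262.0], [319.0, 195.0], [319.0, 259.0], [319.0, 190.0], [357.0, 229.0], [281.0, 230.0], [319.0, 159.0]]
[[233.0, 241.0], [229.0, 216.0], [231.0, 221.0], [238.0, 247.0], [223.0, 194.0], [235.0, 252.0], [243.0, 278.0], [228.0, 226.0], [244.0, 287.0], [229.0, 232.0], [275.0, 243.0], [195.0, 260.0], [222.0, 210.0]]
```

View pics/w3.png

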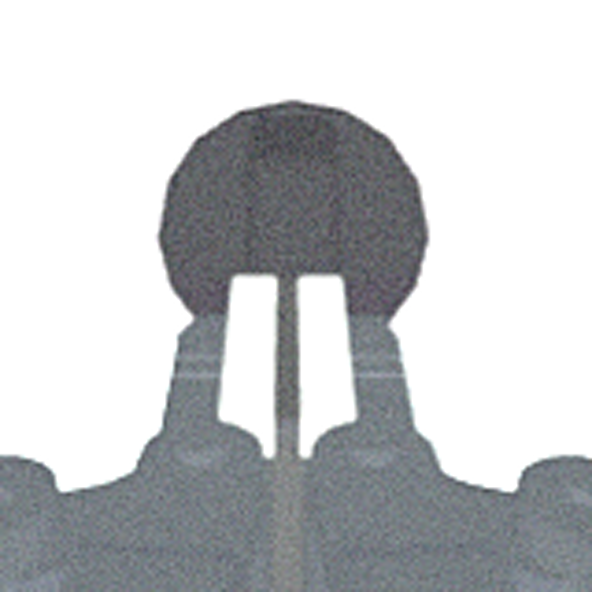

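The pads (light strips) look shut on top of the bar. The scene picture puts the fingertips at (232,222), level with the bar's top. I open, go lower in small steps, then close and watch the force.

```bash
python3 -m handwheel '[{"grip":45,"tx":0,"ty":0,"tz":0,"wx":0,"wy":0,"wz":0},{"grip":45,"tx":0,"ty":0,"tz":0,"wx":0,"wy":0,"wz":0},{"grip":45,"tx":0,"ty":0,"tz":0,"wx":0,"wy":0,"wz":0},{"grip":45,"tx":0,"ty":0,"tz":0,"wx":0,"wy":0,"wz":0}]' 30
python3 -m handwheel '[{"grip":45,"tx":-3,"ty":4,"tz":0,"wx":0,"wy":0,"wz":0},{"grip":45,"tx":0,"ty":4,"tz":0,"wx":0,"wy":0,"wz":0},{"grip":45,"tx":0,"ty":0,"tz":0,"wx":0,"wy":0,"wz":0}]' 30
python3 go.py '[461.4,-204.8,50]'
python3 - <<'E'
from h import *
c=eyes.capture("wrist"); s=eyes.capture("scene"); crop(s,180,290,150,255,5,"s4")
im=c["pixels"][170:330,240:400,::-1]; im=cv2.resize(np.clip(im.astype(float)*2.5,0,255).astype('uint8'),None,fx=3.7,fy=3.7,interpolation=cv2.INTER_CUBIC); cv2.imwrite("pics/w4.png",im)
E
```

```text
time_s: 3.65
eef_pos: [463.9, -205.8, 56.7]
ee_rot: [0.705, -0.705, 0.053, -0.053]
force: [0.6, -0.4, 1.0]
grip_width: 0.521
time_s: 3.9
eef_pos: [460.3, -205.1, 47.8]
ee_rot: [0.705, -0.705, 0.053, -0.052]
force: [0.1, -0.1, 0.4]
grip_width: 0.524
t 3.9 p [ 460.3 -205.1   47.8] joints [-0.652  0.461  1.75  -0.     0.932 -2.073] F [ 0.1 -0.1  0.4] g 0.524
yaw z 1.421 y [-0.001  0.001 -1.   ]
need tool shift [ 1.  -2.2  0.4]
```

View pics/w4.png

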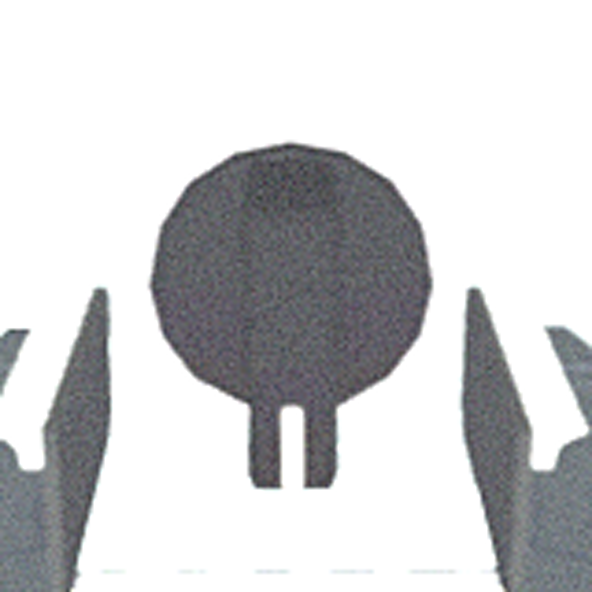

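View pics/s4.png

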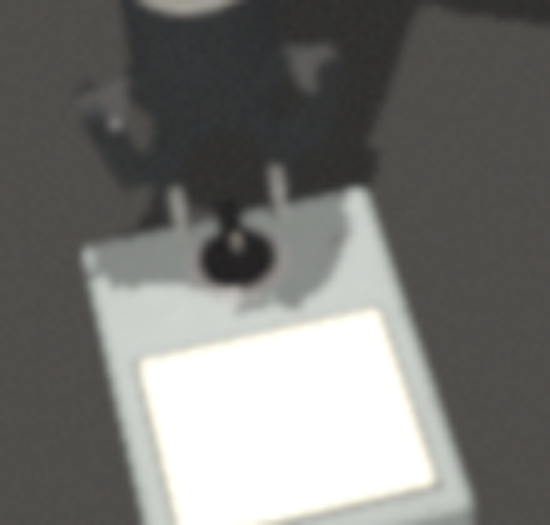

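The fingers now straddle the bar: the bar runs in w4 from (290,150) to (290,490), with the fingertips at (100,290) and (475,290). I close.

```bash
python3 -m handwheel '[{"grip":5,"tx":0,"ty":0,"tz":0,"wx":0,"wy":0,"wz":0},{"grip":5,"tx":0,"ty":0,"tz":0,"wx":0,"wy":0,"wz":0},{"grip":5,"tx":0,"ty":0,"tz":0,"wx":0,"wy":0,"wz":0},{"grip":5,"tx":0,"ty":0,"tz":0,"wx":0,"wy":0,"wz":0},{"grip":5,"tx":0,"ty":0,"tz":0,"wx":0,"wy":0,"wz":0}]' 30
python3 go.py '[461.4,-204.8,50]'
```

```text
time_s: 4.42
eef_pos: [461.0, -205.4, 48.8]
ee_rot: [-0.705, 0.705, -0.053, 0.053]
force: [0.2, -0.6, 1.1]
grip_width: 0.06
t 4.42 p [ 461.  -205.4   48.8] joints [-0.652  0.46   1.748  0.     0.933 -2.073] F [ 0.2 -0.6  1.1] g 0.06
yaw z 1.421 y [ 0. -0. -1.]
need tool shift [ 0.3 -1.2  0.7]
```

```bash

python3 - <<'E'
from h import *
c=eyes.capture("wrist"); s=eyes.capture("scene"); crop(s,180,290,150,255,5,"s5")
im=c["pixels"][170:330,240:400,::-1]; im=cv2.resize(np.clip(im.astype(float)*2.5,0,255).astype('uint8'),None,fx=3.7,fy=3.7,interpolation=cv2.INTER_CUBIC); cv2.imwrite("pics/w5.png",im)
E
```

```text
(no output)
```

View pics/w5.png

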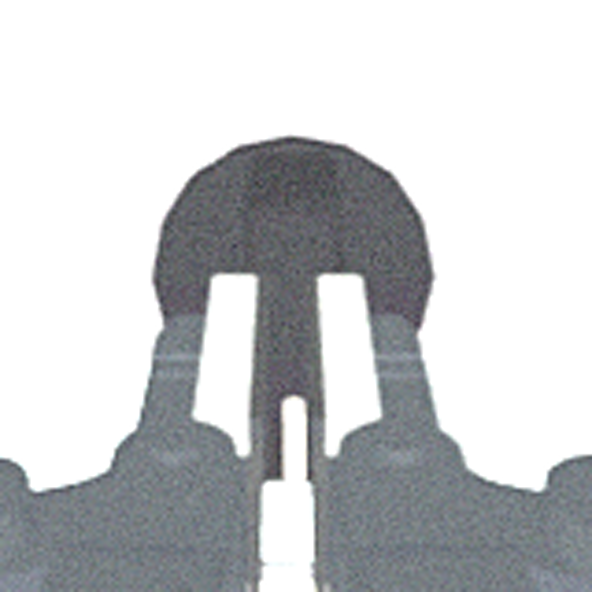

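View pics/s5.png

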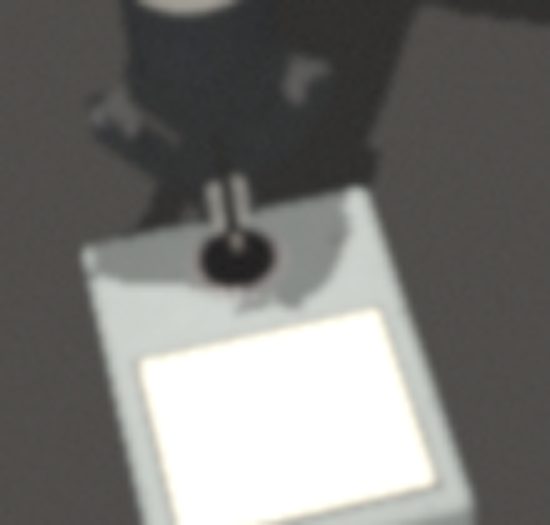

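```bash

python3 - <<'E'
from h import *
c=eyes.capture("wrist"); s,p,R=pose(); Rc=np.array(c["R"]);t=np.array(c["t"]); M=R.as_matrix()
print("cam in tool",(M.T@(-Rc.T@t-p)).round(1)); print("cam axes in tool",(M.T@Rc.T).round(3).tolist())
for b in (0,10,19,30,40):
    for x in(-11,11):
        X=p+M@np.array([x,-b,0]); q=proj(c,X)[0]; print(b,x,((q-[240,170])*3.7).round(0),(Rc@X+t)[2].round())
k=np.array([461.4,-204.8,0]);
for z in(46,58,70):
  for a in(-21,21):
    print(z,a,((proj(c,k+[a*np.cos(.145),-a*np.sin(.145),z])[0]-[240,170])*3.7).round())
E
```

```text
cam in tool [ -73.5 -165.1    0. ]
cam axes in tool [[-0.0, 0.957, 0.291], [0.001, -0.291, 0.957], [1.0, 0.0, -0.001]]
0 -11 [287. 196.] 176.0
0 11 [287. 332.] 183.0
10 -11 [287. 222.] 167.0
10 11 [287. 364.] 173.0
19 -11 [287. 248.] 158.0
19 11 [287. 397.] 164.0
30 -11 [287. 283.] 147.0
30 11 [287. 441.] 154.0
40 -11 [287. 320.] 138.0
40 11 [287. 487.] 144.0
46 -21 [291. 128.]
46 21 [292. 384.]
58 -21 [291. 154.]
58 21 [292. 425.]
70 -21 [291. 184.]
70 21 [292. 472.]
```

The strip geometry shows the real pads sit about 20–25 mm behind the reported TCP, so I was closing above the bar. The knob_grip height agrees: 59 − 19 gives TCP z about 40. I open and go down carefully, watching the force.

```bash
python3 -m handwheel '[{"grip":35,"tx":0,"ty":0,"tz":0,"wx":0,"wy":0,"wz":0},{"grip":35,"tx":0,"ty":0,"tz":0,"wx":0,"wy":0,"wz":0},{"grip":35,"tx":0,"ty":0,"tz":0,"wx":0,"wy":0,"wz":0},{"grip":35,"tx":0,"ty":3,"tz":0,"wx":0,"wy":0,"wz":0},{"grip":35,"tx":0,"ty":3,"tz":0,"wx":0,"wy":0,"wz":0},{"grip":35,"tx":0,"ty":2,"tz":0,"wx":0,"wy":0,"wz":0},{"grip":35,"tx":0,"ty":0,"tz":0,"wx":0,"wy":0,"wz":0}]' 30
python3 go.py '[461.4,-204.8,40]'
python3 -m handwheel '[{"grip":5,"tx":0,"ty":0,"tz":0,"wx":0,"wy":0,"wz":0},{"grip":5,"tx":0,"ty":0,"tz":0,"wx":0,"wy":0,"wz":0},{"grip":5,"tx":0,"ty":0,"tz":0,"wx":0,"wy":0,"wz":0},{"grip":5,"tx":0,"ty":0,"tz":0,"wx":0,"wy":0,"wz":0}]' 30
python3 go.py
```

```text
time_s: 5.15
eef_pos: [460.7, -205.2, 40.1]
ee_rot: [0.705, -0.705, 0.053, -0.053]
force: [0.4, 0.4, -0.3]
grip_width: 0.412
t 5.15 p [ 460.7 -205.2   40.1] joints [-0.652  0.474  1.755  0.     0.914 -2.073] F [ 0.4  0.4 -0.3] g 0.412
yaw z 1.421 y [-0.001  0.001 -1.   ]
need tool shift [0.7 0.1 0.5]
time_s: 5.48
eef_pos: [461.0, -204.7, 40.8]
ee_rot: [0.706, -0.705, 0.053, -0.053]
force: [1.4, 5.2, 3.2]
grip_width: 0.136
t 5.48 p [ 461.  -204.7   40.8] joints [-6.510e-01  4.730e-01  1.754e+00  1.000e-03  9.150e-01 -2.073e+00] F [1.4 5.2 3.2] g 0.136
yaw z 1.421 y [ 0.     0.001 -1.   ]
```

Gripped, with the opening at 11.6 mm on the 13 mm bar. I turn clockwise, which is +wy since tool y points down.

```bash
python3 -m handwheel '[{"grip":5,"tx":0,"ty":0,"tz":0,"wx":0,"wy":0.1,"wz":0},{"grip":5,"tx":0,"ty":0,"tz":0,"wx":0,"wy":0.1,"wz":0},{"grip":5,"tx":0,"ty":0,"tz":0,"wx":0,"wy":0.1,"wz":0},{"grip":5,"tx":0,"ty":0,"tz":0,"wx":0,"wy":0.1,"wz":0},{"grip":5,"tx":0,"ty":0,"tz":0,"wx":0,"wy":0.1,"wz":0},{"grip":5,"tx":0,"ty":0,"tz":0,"wx":0,"wy":0.1,"wz":0},{"grip":5,"tx":0,"ty":0,"tz":0,"wx":0,"wy":0.1,"wz":0},{"grip":5,"tx":0,"ty":0,"tz":0,"wx":0,"wy":0.1,"wz":0}]' 30
python3 go.py;  python3 -m handwheel '[{"grip":5,"tx":0,"ty":0,"tz":0,"wx":0,"wy":0.1,"wz":0},{"grip":5,"tx":0,"ty":0,"tz":0,"wx":0,"wy":0.1,"wz":0},{"grip":5,"tx":0,"ty":0,"tz":0,"wx":0,"wy":0.1,"wz":0},{"grip":5,"tx":0,"ty":0,"tz":0,"wx":0,"wy":0.07,"wz":0},{"grip":5,"tx":0,"ty":0,"tz":0,"wx":0,"wy":0,"wz":0},{"grip":5,"tx":0,"ty":0,"tz":0,"wx":0,"wy":0,"wz":0}]' 30
python3 go.py
python3 - <<'E'
from h import *
c=eyes.capture("wrist"); print(sense()["wrist_torque"])
im=c["pixels"][150:350,220:420,::-1]; im=cv2.resize(np.clip(im.astype(float)*2.5,0,255).astype('uint8'),None,fx=3,fy=3,interpolation=cv2.INTER_CUBIC); cv2.imwrite("pics/w6.png",im)
E
```

```text
time_s: 6.15
eef_pos: [461.8, -203.3, 40.9]
ee_rot: [0.629, -0.627, 0.325, -0.325]
force: [8.6, 15.6, 2.0]
grip_width: 0.142
t 6.15 p [ 461.8 -203.3   40.9] joints [-0.649  0.472  1.754  0.005  0.916 -1.268] F [ 8.6 15.6  2. ] g 0.142
yaw z 0.616 y [ 0.002  0.003 -1.   ]
time_s: 6.65
eef_pos: [462.6, -202.9, 40.9]
ee_rot: [0.56, -0.557, 0.434, -0.434]
force: [12.0, 15.4, 1.7]
grip_width: 0.139
t 6.65 p [ 462.6 -202.9   40.9] joints [-0.649  0.473  1.754  0.006  0.915 -0.903] F [12.  15.4  1.7] g 0.139
yaw z 0.25 y [ 0.003  0.004 -1.   ]
[ 2.80453427 -2.07723026  0.11900337]
```

View pics/w6.png

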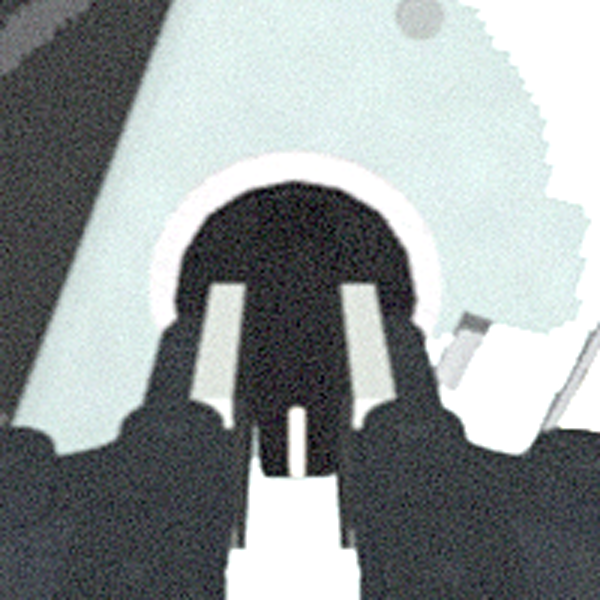

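The pointer turned with the fingers, about 1.17 rad, with the torque near the stop value. I push a little further and hold.

```bash
python3 -m handwheel '[{"grip":5,"tx":0,"ty":0,"tz":0,"wx":0,"wy":0.04,"wz":0},{"grip":5,"tx":0,"ty":0,"tz":0,"wx":0,"wy":0.04,"wz":0},{"grip":5,"tx":0,"ty":0,"tz":0,"wx":0,"wy":0,"wz":0},{"grip":5,"tx":0,"ty":0,"tz":0,"wx":0,"wy":0,"wz":0}]' 30
python3 go.py; python3 -c "
from rig import sense;print(sense()['wrist_torque'])"
```

```text
time_s: 7.03
eef_pos: [462.6, -202.9, 40.9]
ee_rot: [0.543, -0.539, 0.455, -0.456]
force: [12.0, 17.2, 0.3]
grip_width: 0.137
t 7.03 p [ 462.6 -202.9   40.9] joints [-0.648  0.473  1.754  0.006  0.914 -0.823] F [12.  17.2  0.3] g 0.137
yaw z 0.171 y [ 0.003  0.003 -1.   ]
[ 2.9037186  -2.15297443  0.5574976 ]
```

Torque jumped to 0.56 N m with the turn at 1.25 rad, so the knob is at its stop. I release it.

```bash
python3 -m handwheel '[{"grip":85,"tx":0,"ty":0,"tz":0,"wx":0,"wy":0,"wz":0},{"grip":85,"tx":0,"ty":0,"tz":0,"wx":0,"wy":0,"wz":0},{"grip":85,"tx":0,"ty":0,"tz":0,"wx":0,"wy":0,"wz":0},{"grip":85,"tx":0,"ty":0,"tz":0,"wx":0,"wy":0,"wz":0},{"grip":85,"tx":0,"ty":0,"tz":0,"wx":0,"wy":0,"wz":0},{"grip":85,"tx":0,"ty":-30,"tz":0,"wx":0,"wy":0,"wz":0},{"grip":85,"tx":0,"ty":-40,"tz":0,"wx":0,"wy":0,"wz":0},{"grip":85,"tx":0,"ty":-40,"tz":0,"wx":0,"wy":0,"wz":0},{"grip":85,"tx":0,"ty":-40,"tz":0,"wx":0,"wy":0,"wz":0},{"grip":85,"tx":0,"ty":0,"tz":0,"wx":0,"wy":0,"wz":0}]' 30
python3 go.py '[505.4,248.4,210]'
python3 - <<'E'
from h import *
c=eyes.capture("wrist"); cv2.imwrite("pics/w7.png",c["pixels"][:,:,::-1])
E
```

```text
time_s: 7.87
eef_pos: [463.3, -207.5, 198.3]
ee_rot: [0.541, -0.541, 0.451, -0.46]
force: [0.5, -0.7, 0.7]
grip_width: 1.0
t 7.87 p [ 463.3 -207.5  198.3] joints [-0.652  0.275  1.576 -0.     1.277 -0.823] F [ 0.5 -0.7  0.7] g 1.0
yaw z 0.171 y [ 0.01  -0.008 -1.   ]
need tool shift [-442.   -15.1  119.1]
```

View pics/w7.png

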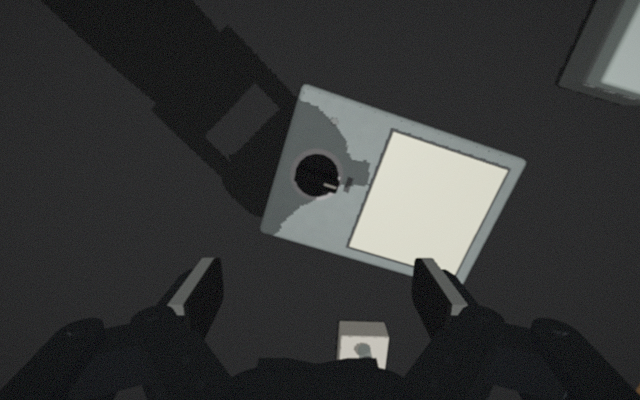

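The knob has sprung back: the pointer at (330,186) faces the index mark. I turn to the flask's yaw (1.324).

```bash
python3 -m handwheel '[{"grip":85,"tx":-40,"ty":0,"tz":10,"wx":0,"wy":0,"wz":0},{"grip":85,"tx":-40,"ty":0,"tz":10,"wx":0,"wy":0,"wz":0},{"grip":85,"tx":-40,"ty":0,"tz":10,"wx":0,"wy":0,"wz":0},{"grip":85,"tx":-40,"ty":0,"tz":10,"wx":0,"wy":0,"wz":0},{"grip":85,"tx":-40,"ty":0,"tz":10,"wx":0,"wy":0,"wz":0},{"grip":85,"tx":-40,"ty":0,"tz":10,"wx":0,"wy":0,"wz":0},{"grip":85,"tx":-40,"ty":0,"tz":10,"wx":0,"wy":0,"wz":0},{"grip":85,"tx":-40,"ty":0,"tz":10,"wx":0,"wy":0,"wz":0},{"grip":85,"tx":-40,"ty":0,"tz":10,"wx":0,"wy":0,"wz":0},{"grip":85,"tx":-40,"ty":0,"tz":10,"wx":0,"wy":0,"wz":0}]'
python3 -m handwheel '[{"grip":85,"tx":0,"ty":0,"tz":0,"wx":0,"wy":-0.115,"wz":0},{"grip":85,"tx":0,"ty":0,"tz":0,"wx":0,"wy":-0.115,"wz":0},{"grip":85,"tx":0,"ty":0,"tz":0,"wx":0,"wy":-0.115,"wz":0},{"grip":85,"tx":0,"ty":0,"tz":0,"wx":0,"wy":-0.115,"wz":0},{"grip":85,"tx":0,"ty":0,"tz":0,"wx":0,"wy":-0.115,"wz":0},{"grip":85,"tx":0,"ty":0,"tz":0,"wx":0,"wy":-0.115,"wz":0},{"grip":85,"tx":0,"ty":0,"tz":0,"wx":0,"wy":-0.115,"wz":0},{"grip":85,"tx":0,"ty":0,"tz":0,"wx":0,"wy":-0.115,"wz":0},{"grip":85,"tx":0,"ty":0,"tz":0,"wx":0,"wy":-0.115,"wz":0},{"grip":85,"tx":0,"ty":0,"tz":0,"wx":0,"wy":-0.115,"wz":0}]'
python3 go.py '[505.4,248.4,160]'
```

```text
time_s: 8.75
eef_pos: [490.8, 207.6, 189.4]
ee_rot: [-0.54, 0.541, -0.456, 0.455]
force: [1.7, 0.1, -0.1]
grip_width: 0.993
time_s: 9.58
eef_pos: [491.1, 205.4, 189.3]
ee_rot: [-0.702, 0.702, -0.087, 0.086]
force: [-0.6, 0.2, -0.3]
grip_width: 0.993
t 9.58 p [491.1 205.4 189.3] joints [ 0.176  0.346  1.504 -0.     1.294 -1.15 ] F [-0.6  0.2 -0.3] g 0.993
yaw z 1.326 y [-0.002 -0.001 -1.   ]
need tool shift [ 3.6 29.2 45.2]
```

```bash
python3 -m handwheel '[{"grip":85,"tx":3.5,"ty":0,"tz":23,"wx":0,"wy":0,"wz":0},{"grip":85,"tx":0,"ty":0,"tz":22,"wx":0,"wy":0,"wz":0},{"grip":85,"tx":0,"ty":0,"tz":0,"wx":0,"wy":0,"wz":0},{"grip":85,"tx":0,"ty":0,"tz":0,"wx":0,"wy":0,"wz":0}]'
python3 go.py '[505.4,248.4,160]'
python3 - <<'E'
from h import *
c=eyes.capture("wrist"); cv2.imwrite("pics/w8.png",c["pixels"][:,:,::-1])
C,S=np.cos(-.247),np.sin(-.247)
P=lambda x,y,z:[505.4+C*x-S*y,248.4+S*x+C*y,z]
print(proj(c,[P(0,0,96),P(0,0,70),P(12,23,70),P(12,-23,70),P(-12,23,70),P(-12,-23,70),P(35,42.5,30),P(35,-42.5,30),P(-35,42.5,30),P(-35,-42.5,30)]).round(0).tolist())
crop(c,220,420,110,310,3,"w8c")
E
```

```text
time_s: 9.92
eef_pos: [505.6, 248.6, 189.2]
ee_rot: [-0.701, 0.702, -0.088, 0.087]
force: [0.1, -0.3, -0.6]
grip_width: 0.995
t 9.92 p [505.6 248.6 189.2] joints [ 0.249  0.414  1.407 -0.     1.323 -1.073] F [ 0.1 -0.3 -0.6] g 0.995
yaw z 1.322 y [-0.002 -0.001 -1.   ]
need tool shift [-0.1 29.2 -0.2]
[[317.0, 196.0], [317.0, 188.0], [343.0, 200.0], [292.0, 200.0], [343.0, 175.0], [291.0, 175.0], [358.0, 210.0], [277.0, 211.0], [360.0, 143.0], [274.0, 143.0]]
```

View pics/w8.png

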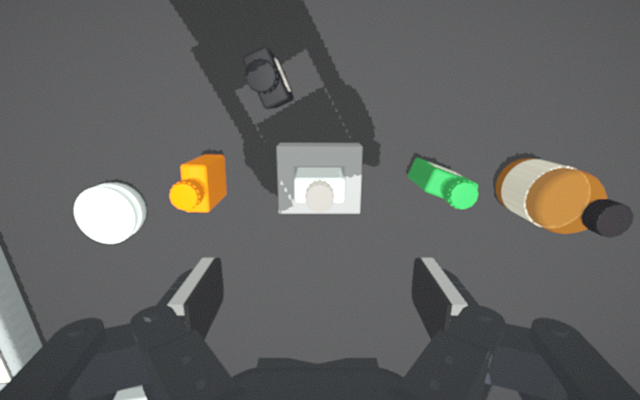

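View pics/w8c.png

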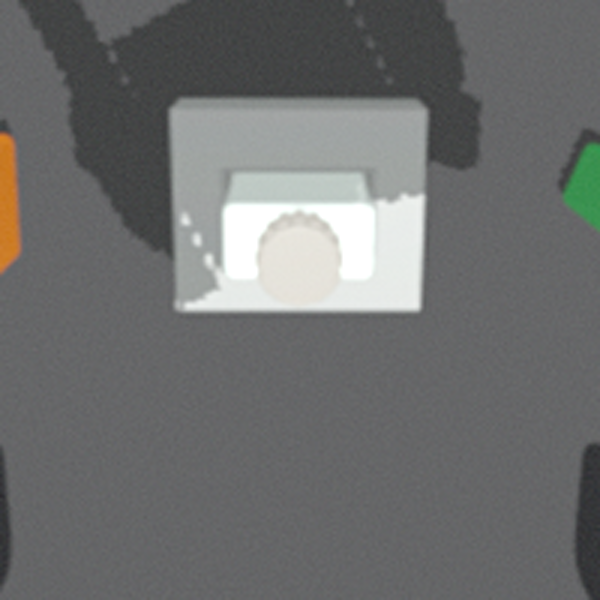

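The stand and clear flask are centred at (320,190). The prediction was (317,188), so I shift about +1.5 mm in z and +1 in x. I descend to TCP z about 36 and look before closing.

```bash
python3 -m handwheel '[{"grip":85,"tx":1,"ty":38,"tz":1.5,"wx":0,"wy":0,"wz":0},{"grip":70,"tx":0,"ty":38,"tz":0,"wx":0,"wy":0,"wz":0},{"grip":70,"tx":0,"ty":38,"tz":0,"wx":0,"wy":0,"wz":0},{"grip":70,"tx":0,"ty":36,"tz":0,"wx":0,"wy":0,"wz":0},{"grip":70,"tx":0,"ty":0,"tz":0,"wx":0,"wy":0,"wz":0},{"grip":70,"tx":0,"ty":0,"tz":0,"wx":0,"wy":0,"wz":0}]'
python3 go.py '[505.4,248.4,36]'
python3 - <<'E'
from h import *
c=eyes.capture("scene"); crop(c,320,440,90,200,5,"s6"); s,p,R=pose();M=R.as_matrix()
print([((proj(c,p+M@np.array([0,-b,z]))[0]-[320,90])*5).round().tolist() for b in(0,20) for z in(-35,35)])
C,S=np.cos(-.247),np.sin(-.247)
P=lambda x,y,z:[505.4+C*x-S*y,248.4+S*x+C*y,z]
print(((proj(c,[P(12,23,70),P(12,-23,70),P(12,23,30),P(12,-23,30)])-[320,90])*5).round().tolist())
c=eyes.capture("wrist"); crop(c,200,440,150,350,3,"w9")
E
```

```text
time_s: 10.47
eef_pos: [506.6, 248.9, 40.2]
ee_rot: [-0.701, 0.702, -0.089, 0.087]
force: [1.4, -0.7, 1.5]
grip_width: 0.821
t 10.47 p [506.6 248.9  40.2] joints [ 0.249  0.583  1.566 -0.     0.996 -1.071] F [ 1.4 -0.7  1.5] g 0.821
yaw z 1.32 y [-0.003 -0.001 -1.   ]
need tool shift [-1.1  4.2 -0.7]
[[236.0, 378.0], [350.0, 363.0], [239.0, 353.0], [354.0, 338.0]]
[[338.0, 341.0], [263.0, 351.0], [331.0, 392.0], [256.0, 402.0]]
```

View pics/s6.png

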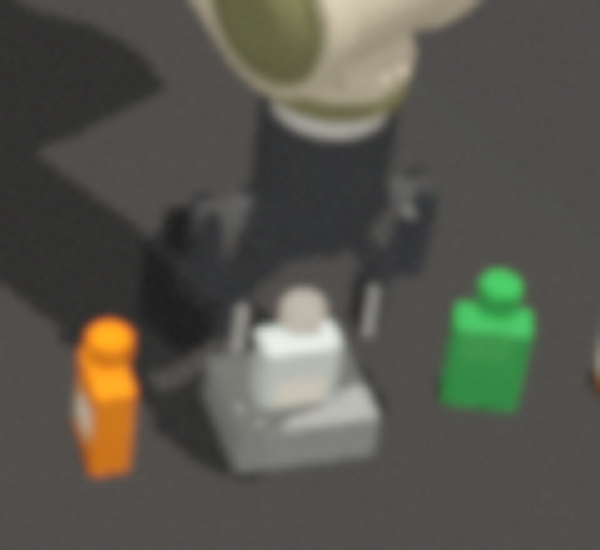

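View pics/w9.png

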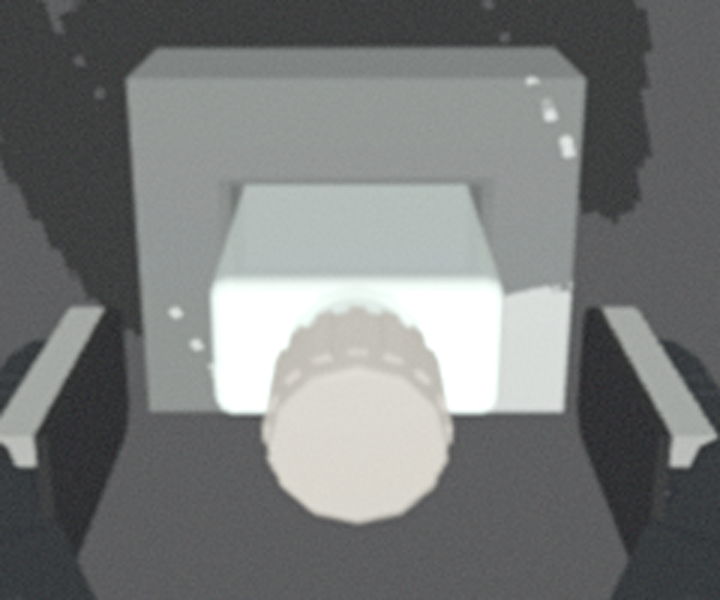

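The scene view puts the fingertips at (238,350) and (370,335). That matches points 20 mm behind the reported TCP, confirming the offset. I lower to TCP z about 20, which puts the tips near 40 and leaves the palm clear of the cap, in steps while watching the force.

```bash
python3 -m handwheel '[{"grip":70,"tx":0,"ty":8,"tz":0.5,"wx":0,"wy":0,"wz":0},{"grip":70,"tx":0,"ty":7,"tz":0,"wx":0,"wy":0,"wz":0},{"grip":70,"tx":0,"ty":3,"tz":0,"wx":0,"wy":0,"wz":0},{"grip":70,"tx":0,"ty":0,"tz":0,"wx":0,"wy":0,"wz":0}]'
python3 go.py '[505.4,248.4,20]'
python3 - <<'E'
from h import *
c=eyes.capture("scene"); crop(c,320,440,90,200,5,"s7")
E
```

```text
time_s: 10.9
eef_pos: [507.1, 250.1, 22.2]
ee_rot: [-0.701, 0.702, -0.088, 0.088]
force: [-0.4, 0.9, -0.5]
grip_width: 0.819
t 10.9 p [507.1 250.1  22.2] joints [ 0.251  0.61   1.576 -0.     0.957 -1.07 ] F [-0.4  0.9 -0.5] g 0.819
yaw z 1.321 y [-0.001 -0.    -1.   ]
need tool shift [-1.2  2.2 -2.1]
```

View pics/s7.png

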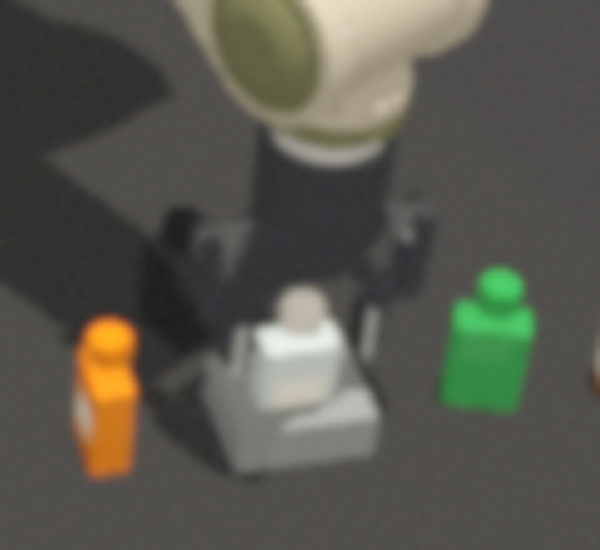

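The tips are now beside the body at (238,372) and (368,357), with the cap clear of the palm. I close.

```bash
python3 -m handwheel '[{"grip":30,"tx":0,"ty":0,"tz":0,"wx":0,"wy":0,"wz":0},{"grip":30,"tx":0,"ty":0,"tz":0,"wx":0,"wy":0,"wz":0},{"grip":30,"tx":0,"ty":0,"tz":0,"wx":0,"wy":0,"wz":0},{"grip":30,"tx":0,"ty":0,"tz":0,"wx":0,"wy":0,"wz":0},{"grip":30,"tx":0,"ty":0,"tz":0,"wx":0,"wy":0,"wz":0}]' 30
python3 go.py
```

```text
time_s: 11.37
eef_pos: [507.7, 250.3, 23.1]
ee_rot: [0.702, -0.702, 0.088, -0.088]
force: [-0.1, 0.0, 4.2]
grip_width: 0.534
t 11.37 p [507.7 250.3  23.1] joints [ 0.251  0.608  1.575 -0.     0.958 -1.07 ] F [-0.1  0.   4.2] g 0.534
yaw z 1.321 y [ 0.001  0.    -1.   ]
```

Gripped at 45.6 mm, matching the 46 mm width. I draw it straight up.

```bash
python3 -m handwheel '[{"grip":30,"tx":0,"ty":-8,"tz":0,"wx":0,"wy":0,"wz":0},{"grip":30,"tx":0,"ty":-15,"tz":0,"wx":0,"wy":0,"wz":0},{"grip":30,"tx":0,"ty":-20,"tz":0,"wx":0,"wy":0,"wz":0},{"grip":30,"tx":0,"ty":-30,"tz":0,"wx":0,"wy":0,"wz":0},{"grip":30,"tx":0,"ty":-40,"tz":0,"wx":0,"wy":0,"wz":0},{"grip":30,"tx":0,"ty":-40,"tz":0,"wx":0,"wy":0,"wz":0},{"grip":30,"tx":0,"ty":-30,"tz":0,"wx":0,"wy":0,"wz":0},{"grip":30,"tx":0,"ty":0,"tz":0,"wx":0,"wy":0,"wz":0},{"grip":30,"tx":0,"ty":0,"tz":0,"wx":0,"wy":0,"wz":0},{"grip":30,"tx":0,"ty":0,"tz":0,"wx":0,"wy":0,"wz":0}]' 30
python3 go.py '[580.2,-222,205]'
python3 - <<'E'
from h import *
c=eyes.capture("scene"); crop(c,320,440,60,180,4,"s8")
c=eyes.capture("wrist"); crop(c,200,440,150,350,3,"w10")
E
```

```text
time_s: 12.2
eef_pos: [506.8, 250.1, 204.7]
ee_rot: [-0.701, 0.702, -0.089, 0.087]
force: [0.6, -0.7, -1.2]
grip_width: 0.531
t 12.2 p [506.8 250.1 204.7] joints [ 0.251  0.406  1.378 -0.     1.36  -1.07 ] F [ 0.6 -0.7 -1.2] g 0.531
yaw z 1.321 y [-0.002 -0.    -1.   ]
need tool shift [ 1.878e+02 -2.000e-01 -4.393e+02]
```

View pics/s8.png

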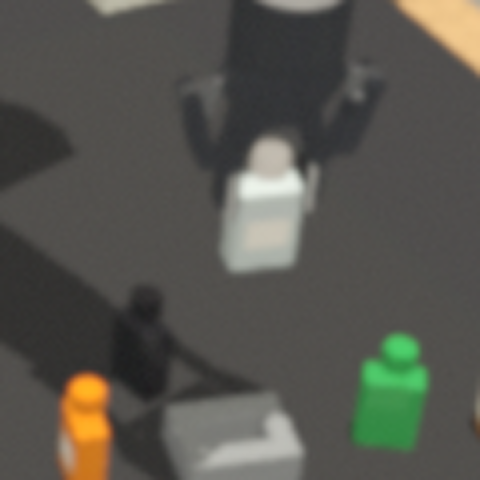

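View pics/w10.png

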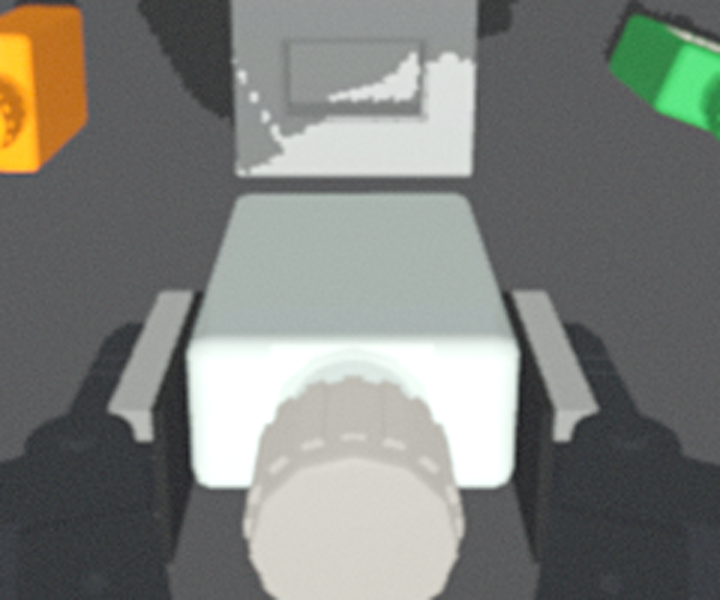

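The flask is out of the stand and held square (w10). I carry it towards the lamp at this height.

```bash
python3 -m handwheel '[{"grip":30,"tx":14,"ty":-5,"tz":-36,"wx":0,"wy":0,"wz":0},{"grip":30,"tx":14,"ty":-5,"tz":-36,"wx":0,"wy":0,"wz":0},{"grip":30,"tx":14,"ty":-5,"tz":-36,"wx":0,"wy":0,"wz":0},{"grip":30,"tx":14,"ty":-5,"tz":-36,"wx":0,"wy":0,"wz":0},{"grip":30,"tx":14,"ty":-5,"tz":-36,"wx":0,"wy":0,"wz":0},{"grip":30,"tx":14,"ty":-5,"tz":-36,"wx":0,"wy":0,"wz":0},{"grip":30,"tx":14,"ty":-5,"tz":-36,"wx":0,"wy":0,"wz":0},{"grip":30,"tx":14,"ty":-5,"tz":-36,"wx":0,"wy":0,"wz":0},{"grip":30,"tx":14,"ty":-5,"tz":-36,"wx":0,"wy":0,"wz":0},{"grip":30,"tx":14,"ty":-5,"tz":-36,"wx":0,"wy":0,"wz":0}]' 30
python3 -m handwheel '[{"grip":30,"tx":0,"ty":0,"tz":0,"wx":0,"wy":0.12,"wz":0},{"grip":30,"tx":0,"ty":0,"tz":0,"wx":0,"wy":0.12,"wz":0},{"grip":30,"tx":0,"ty":0,"tz":0,"wx":0,"wy":0.12,"wz":0},{"grip":30,"tx":0,"ty":0,"tz":0,"wx":0,"wy":0.12,"wz":0},{"grip":30,"tx":0,"ty":0,"tz":0,"wx":0,"wy":0.12,"wz":0},{"grip":30,"tx":0,"ty":0,"tz":0,"wx":0,"wy":0.12,"wz":0},{"grip":30,"tx":0,"ty":0,"tz":0,"wx":0,"wy":0.12,"wz":0},{"grip":30,"tx":0,"ty":0,"tz":0,"wx":0,"wy":0.12,"wz":0},{"grip":30,"tx":0,"ty":0,"tz":0,"wx":0,"wy":0.12,"wz":0},{"grip":30,"tx":0,"ty":0,"tz":0,"wx":0,"wy":0.12,"wz":0}]' 
python3 -m handwheel '[{"grip":30,"tx":0,"ty":0,"tz":0,"wx":0,"wy":0.12,"wz":0},{"grip":30,"tx":0,"ty":0,"tz":0,"wx":0,"wy":0.12,"wz":0},{"grip":30,"tx":0,"ty":0,"tz":0,"wx":0,"wy":0.12,"wz":0},{"grip":30,"tx":0,"ty":0,"tz":0,"wx":0,"wy":0.12,"wz":0},{"grip":30,"tx":0,"ty":0,"tz":0,"wx":0,"wy":0.12,"wz":0}]' 
python3 go.py '[580.2,-222,145]'
```

```text
time_s: 13.13
eef_pos: [553.6, -135.0, 254.7]
ee_rot: [0.702, -0.701, 0.089, -0.087]
force: [-0.2, 0.6, -0.6]
grip_width: 0.533
time_s: 13.97
eef_pos: [553.7, -133.1, 254.3]
ee_rot: [-0.528, 0.528, -0.471, 0.47]
force: [-0.2, 0.3, -0.9]
grip_width: 0.528
time_s: 14.38
eef_pos: [553.7, -133.1, 254.3]
ee_rot: [0.365, -0.366, 0.606, -0.605]
force: [0.6, 0.6, -0.8]
grip_width: 0.53
t 14.38 p [ 553.7 -133.1  254.3] joints [-0.442  0.388  1.275  0.     1.481  0.043] F [ 0.6  0.6 -0.8] g 0.53
yaw z -0.485 y [-0.002  0.001 -1.   ]
need tool shift [ 66.3 109.1  65.2]
```

Now I test the tilt about tool z, with -wz pointing the tool towards -y.

```bash
python3 -m handwheel '[{"grip":30,"tx":0,"ty":0,"tz":0,"wx":0,"wy":0,"wz":-0.12},{"grip":30,"tx":0,"ty":0,"tz":0,"wx":0,"wy":0,"wz":-0.12},{"grip":30,"tx":0,"ty":0,"tz":0,"wx":0,"wy":0,"wz":-0.12},{"grip":30,"tx":0,"ty":0,"tz":0,"wx":0,"wy":0,"wz":-0.12}]' 
python3 go.py '[580.2,-222,145]'
```

```text
time_s: 14.72
eef_pos: [554.1, -133.1, 255.4]
ee_rot: [-0.211, 0.502, -0.498, 0.675]
force: [-0.3, -0.2, -0.5]
grip_width: 0.528
t 14.72 p [ 554.1 -133.1  255.4] joints [-0.22   0.506  1.18  -0.469  1.589  0.282] F [-0.3 -0.2 -0.5] g 0.528
yaw z -0.479 y [-0.215 -0.415 -0.884]
need tool shift [  7.5 128.9  64. ]
```

Joint 4 runs negative on this side, and its limit of -1.23 is too near. The other side (+wz) has ample range, so I tilt that way, staying high.

```bash
python3 -m handwheel '[{"grip":30,"tx":0,"ty":0,"tz":0,"wx":0,"wy":0,"wz":0.12},{"grip":30,"tx":0,"ty":0,"tz":0,"wx":0,"wy":0,"wz":0.12},{"grip":30,"tx":0,"ty":0,"tz":0,"wx":0,"wy":0,"wz":0.12},{"grip":30,"tx":0,"ty":0,"tz":0,"wx":0,"wy":0,"wz":0.12},{"grip":30,"tx":0,"ty":0,"tz":0,"wx":0,"wy":0,"wz":0.12},{"grip":30,"tx":0,"ty":0,"tz":0,"wx":0,"wy":0,"wz":0.12},{"grip":30,"tx":0,"ty":0,"tz":0,"wx":0,"wy":0,"wz":0.12},{"grip":30,"tx":0,"ty":0,"tz":0,"wx":0,"wy":0,"wz":0.12}]' 
python3 go.py
python3 -m handwheel '[{"grip":30,"tx":0,"ty":0,"tz":0,"wx":0,"wy":0,"wz":0.12},{"grip":30,"tx":0,"ty":0,"tz":0,"wx":0,"wy":0,"wz":0.12},{"grip":30,"tx":0,"ty":0,"tz":0,"wx":0,"wy":0,"wz":0.12},{"grip":30,"tx":0,"ty":0,"tz":0,"wx":0,"wy":0,"wz":0.12}]' 
python3 go.py '[580.2,-222,145]'
```

```text
time_s: 15.38
eef_pos: [554.0, -133.5, 255.6]
ee_rot: [0.502, -0.211, 0.675, -0.499]
force: [0.1, 0.4, -0.7]
grip_width: 0.531
t 15.38 p [ 554.  -133.5  255.6] joints [-0.678  0.365  1.387  0.477  1.501 -0.259] F [ 0.1  0.4 -0.7] g 0.531
yaw z -0.48 y [ 0.216  0.414 -0.884]
time_s: 15.72
eef_pos: [553.9, -133.8, 255.4]
ee_rot: [0.605, -0.044, 0.706, -0.365]
force: [0.7, -0.0, -1.3]
grip_width: 0.53
t 15.72 p [ 553.9 -133.8  255.4] joints [-0.853  0.455  1.492  0.876  1.64  -0.518] F [ 0.7 -0.  -1.3] g 0.53
yaw z -0.481 y [ 0.38   0.729 -0.569]
need tool shift [128.3   8.5  64.1]
```

```bash
python3 -m handwheel '[{"grip":30,"tx":0,"ty":0,"tz":0,"wx":0,"wy":0,"wz":0.12},{"grip":30,"tx":0,"ty":0,"tz":0,"wx":0,"wy":0,"wz":0.12},{"grip":30,"tx":0,"ty":0,"tz":0,"wx":0,"wy":0,"wz":0.12},{"grip":30,"tx":0,"ty":0,"tz":0,"wx":0,"wy":0,"wz":0.12},{"grip":30,"tx":0,"ty":0,"tz":0,"wx":0,"wy":0,"wz":0.12},{"grip":30,"tx":0,"ty":0,"tz":0,"wx":0,"wy":0,"wz":0}]' 
python3 go.py
python3 - <<'E'
from h import *
s,p,R=pose(); M=R.as_matrix(); m=p-28*M[:,1]; print("mid",m,"M",M.round(3).tolist())
print("shift to", (M.T@(np.array([580,-222,145])-m)).round(1))
c=eyes.capture("scene"); crop(c,100,400,30,280,2,"s9")
E
```

```text
time_s: 16.22
eef_pos: [553.4, -133.2, 251.7]
ee_rot: [0.683, 0.168, 0.691, -0.168]
force: [-0.5, 1.1, -2.2]
grip_width: 0.535
t 16.22 p [ 553.4 -133.2  251.7] joints [-0.935  0.692  1.582  1.262  1.91  -0.747] F [-0.5  1.1 -2.2] g 0.535
yaw z -0.48 y [ 0.462  0.887 -0.003]
mid [ 540.4657669  -158.02691258  251.74434234] M [[-0.011, 0.462, 0.887], [0.002, 0.887, -0.462], [-1.0, -0.003, -0.01]]
shift to [106.2 -38.1  65.7]
```

View pics/s9.png

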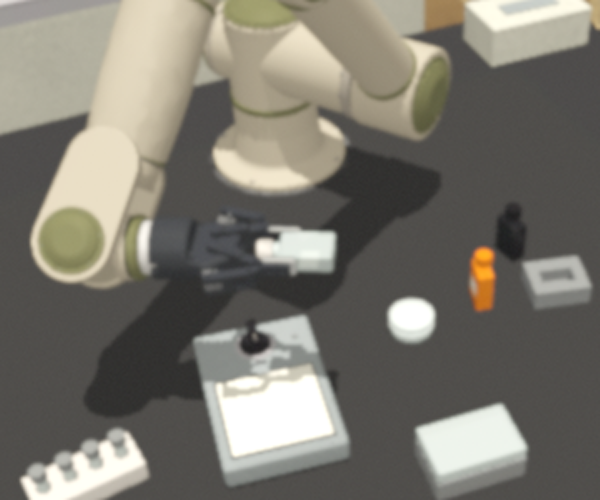

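The flask lies level with the label-side broad face towards the lamp, held by its narrow edges at s9 (300,250). The wrist would come near the tube rack, so I turn 0.3 rad clockwise about the vertical first, then translate.

```bash
python3 -m handwheel '[{"grip":30,"tx":0,"ty":0,"tz":0,"wx":0.1,"wy":0,"wz":0},{"grip":30,"tx":0,"ty":0,"tz":0,"wx":0.1,"wy":0,"wz":0},{"grip":30,"tx":0,"ty":0,"tz":0,"wx":0.1,"wy":0,"wz":0},{"grip":30,"tx":0,"ty":0,"tz":0,"wx":0,"wy":0,"wz":0}]' 
python3 go.py
cat > m.py <<'E'
from h import *
s,p,R=pose(); M=R.as_matrix(); m=p-28*M[:,1]; print("mid",m.round(1),"M",M.round(3).tolist())
print("shift to", (M.T@(np.array([580,-222,152])-m)).round(1))
E
python3 m.py
```

```text
time_s: 16.6
eef_pos: [553.0, -131.6, 256.1]
ee_rot: [0.653, 0.265, 0.655, -0.274]
force: [0.1, 0.4, -1.6]
grip_width: 0.531
t 16.6 p [ 553.  -131.6  256.1] joints [-0.986  0.546  1.842  1.412  1.7   -0.831] F [ 0.1  0.4 -1.6] g 0.531
yaw z -0.782 y [ 0.704  0.71  -0.014]
mid [ 533.3 -151.4  256.5] M [[-0.008, 0.704, 0.71], [-0.011, 0.71, -0.704], [-1.0, -0.014, 0.002]]
shift to [104.9 -15.7  82.6]
```

```bash
python3 -m handwheel '[{"grip":30,"tx":0,"ty":-5,"tz":20,"wx":0,"wy":0,"wz":0},{"grip":30,"tx":0,"ty":-5,"tz":20,"wx":0,"wy":0,"wz":0},{"grip":30,"tx":0,"ty":-5,"tz":20,"wx":0,"wy":0,"wz":0},{"grip":30,"tx":0,"ty":0,"tz":20,"wx":0,"wy":0,"wz":0},{"grip":30,"tx":20,"ty":0,"tz":0,"wx":0,"wy":0,"wz":0},{"grip":30,"tx":20,"ty":0,"tz":0,"wx":0,"wy":0,"wz":0},{"grip":30,"tx":0,"ty":0,"tz":0,"wx":0,"wy":0,"wz":0}]' 
python3 go.py; python3 m.py
python3 - <<'E'
from h import *
c=eyes.capture("scene"); crop(c,100,400,30,280,2,"s10")
E
```

```text
time_s: 17.18
eef_pos: [600.3, -200.1, 213.7]
ee_rot: [0.653, 0.263, 0.656, -0.272]
force: [-1.2, 0.2, -1.0]
grip_width: 0.535
t 17.18 p [ 600.3 -200.1  213.7] joints [-0.982  0.749  1.594  1.417  1.709 -0.785] F [-1.2  0.2 -1. ] g 0.535
yaw z -0.776 y [ 0.701  0.713 -0.013]
mid [ 580.7 -220.1  214. ] M [[-0.009, 0.701, 0.714], [-0.01, 0.713, -0.701], [-1.0, -0.013, 0.0]]
shift to [62.1 -1.   0.8]
```

View pics/s10.png

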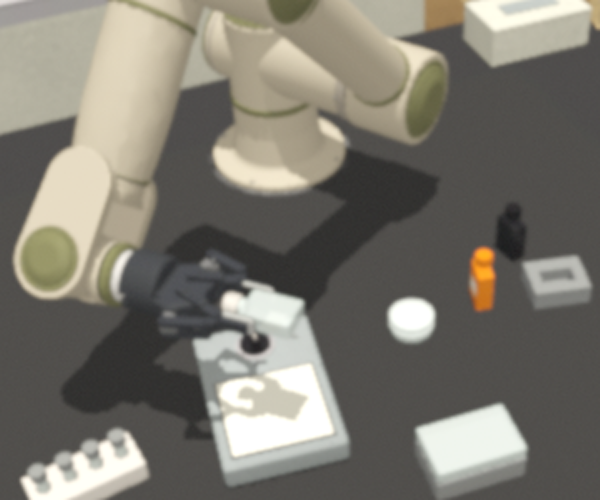

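The flask is over the window's middle, clear of the rack. I descend in steps while watching the force.

```bash
python3 -m handwheel '[{"grip":30,"tx":15,"ty":0,"tz":0,"wx":0,"wy":0,"wz":0},{"grip":30,"tx":15,"ty":0,"tz":0,"wx":0,"wy":0,"wz":0},{"grip":30,"tx":10,"ty":0,"tz":0,"wx":0,"wy":0,"wz":0},{"grip":30,"tx":8,"ty":0,"tz":0,"wx":0,"wy":0,"wz":0},{"grip":30,"tx":7,"ty":-1,"tz":0,"wx":0,"wy":0,"wz":0},{"grip":30,"tx":0,"ty":0,"tz":0,"wx":0,"wy":0,"wz":0},{"grip":30,"tx":0,"ty":0,"tz":0,"wx":0,"wy":0,"wz":0},{"grip":30,"tx":0,"ty":0,"tz":0,"wx":0,"wy":0,"wz":0}]' 
python3 go.py; python3 m.py
python3 - <<'E'
from h import *
c=eyes.capture("scene"); crop(c,100,300,90,290,3,"s11")
t=eyes.capture("top"); crop(t,340,560,130,320,3,"t11")
w=eyes.capture("wrist"); cv2.imwrite("pics/w11.png",w["pixels"][:,:,::-1])
s,p,R=pose(); M=R.as_matrix()
f=p+17*M[:,1]  # foot centre
z=-M[:,1]; y=M[:,2]; x=M[:,0]
for n,cam,o in(("s",c,(100,90)),("t",t,(340,130))):
    print(n,((proj(cam,[f-12*x+23*y,f-12*x-23*y,f-12*x-23*y+64*z,f-12*x+23*y+64*z,f+z*90])-o)*3).round().tolist())
E
```

```text
time_s: 17.9
eef_pos: [599.4, -201.9, 161.8]
ee_rot: [0.654, 0.265, 0.654, -0.272]
force: [-0.2, -0.1, -0.5]
grip_width: 0.533
t 17.9 p [ 599.4 -201.9  161.8] joints [-0.986  0.845  1.591  1.406  1.696 -0.881] F [-0.2 -0.1 -0.5] g 0.533
yaw z -0.779 y [ 0.702  0.712 -0.01 ]
mid [ 579.7 -221.8  162.1] M [[-0.004, 0.702, 0.712], [-0.01, 0.712, -0.702], [-1.0, -0.01, 0.004]]
shift to [10.1  0.2  0.3]
s [[435.0, 355.0], [458.0, 316.0], [385.0, 297.0], [360.0, 335.0], [345.0, 319.0]]
t [[242.0, 120.0], [202.0, 163.0], [265.0, 221.0], [306.0, 178.0], [307.0, 226.0]]
```

View pics/s11.png

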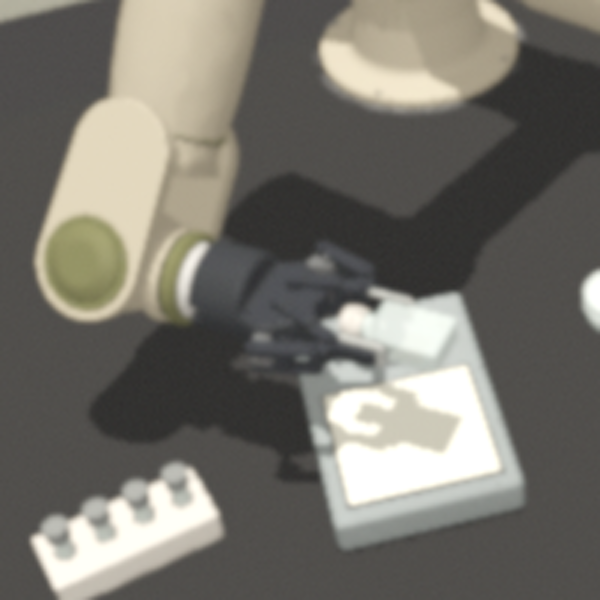

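View pics/t11.png

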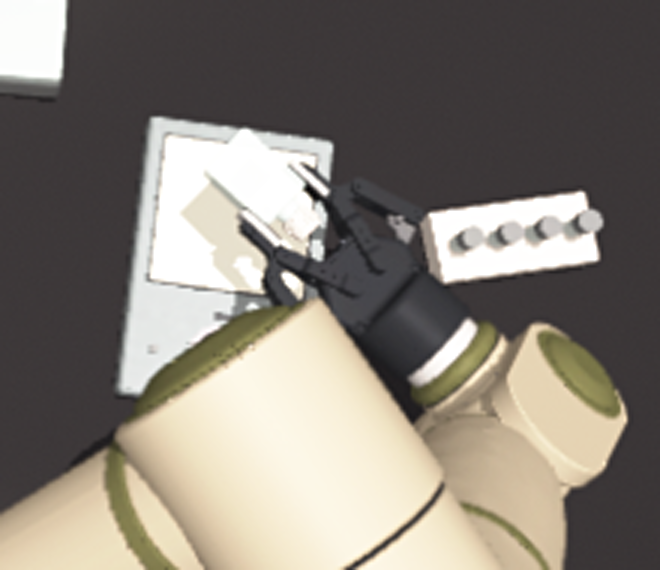

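View pics/w11.png

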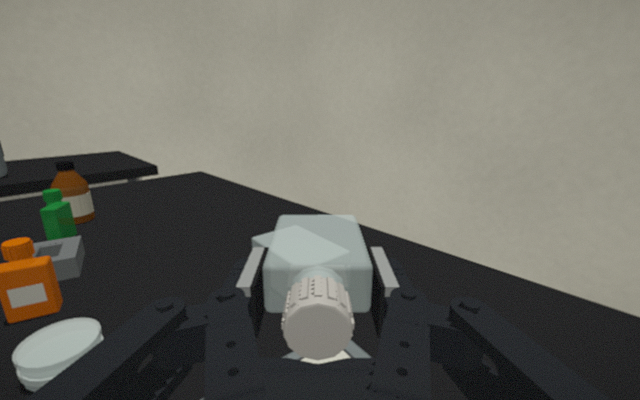

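The flask's corners seen in the scene view, (458,320), (435,358), (388,305) and (368,335), match the pose computed from the arm within a few pixels. The top view also shows it over the window. I lower it a last 14 mm and let it settle.

```bash
python3 -m handwheel '[{"grip":30,"tx":7,"ty":0,"tz":0,"wx":0,"wy":0,"wz":0},{"grip":30,"tx":7,"ty":0,"tz":0,"wx":0,"wy":0,"wz":0},{"grip":30,"tx":0,"ty":0,"tz":0,"wx":0,"wy":0,"wz":0},{"grip":30,"tx":0,"ty":0,"tz":0,"wx":0,"wy":0,"wz":0},{"grip":30,"tx":0,"ty":0,"tz":0,"wx":0,"wy":0,"wz":0},{"grip":30,"tx":0,"ty":0,"tz":0,"wx":0,"wy":0,"wz":0},{"grip":30,"tx":0,"ty":0,"tz":0,"wx":0,"wy":0,"wz":0},{"grip":30,"tx":0,"ty":0,"tz":0,"wx":0,"wy":0,"wz":0}]' 
python3 go.py; python3 m.py
python3 - <<'E'
from h import *
c=eyes.capture("scene"); cv2.imwrite("pics/s12.png",c["pixels"][:,:,::-1]); print(sense()["dq"].round(4))
E
```

```text
time_s: 18.72
eef_pos: [599.2, -201.9, 147.3]
ee_rot: [0.654, 0.265, 0.654, -0.272]
force: [-0.6, -0.2, -0.5]
grip_width: 0.533
t 18.72 p [ 599.2 -201.9  147.3] joints [-0.986  0.872  1.588  1.403  1.693 -0.904] F [-0.6 -0.2 -0.5] g 0.533
yaw z -0.779 y [ 0.703  0.712 -0.01 ]
mid [ 579.6 -221.8  147.6] M [[-0.005, 0.703, 0.712], [-0.01, 0.712, -0.703], [-1.0, -0.01, 0.003]]
shift to [-4.4  0.1  0.5]
[ 0.0015 -0.0002 -0.0003  0.0002  0.0007  0.0029]
```

View pics/s12.png

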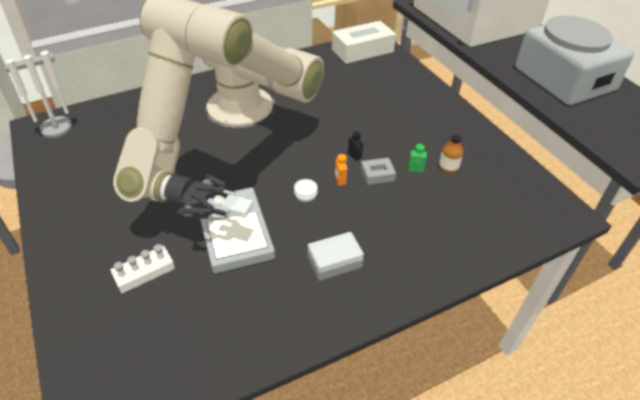

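The flask is held still and level over the window at (238,207). All bystanders and look-alikes are at their starting pixels. I hand in.

```bash
python3 -c "
from rig import ctrl; print(ctrl.finish_job())"
```

```text
the job is handed in; nothing more can be done
None
```

I turned the lamp's knob to its stop and let it spring back. Then I drew the clear flask from its stand, tilted it 90° about its width, and handed the job in at about 19 s while still holding it over the window. No verdict is reported.

**Knob:** I turned it about 1.25 rad, and the wrist torque jumped from 0.12 to 0.56 N m at the stop. After release, the wrist picture showed the pointer back at its index mark. I did not check the knob again in a close picture after that.

**Flask:** It is held at about 45.5 mm opening with the grip set to 30 N. From the arm pose, the flask's middle is at about (580, -222, 148) mm. That is within 1 mm sideways of the window centre I measured, about 106 mm above it, and level within about 0.01 rad. The scene view agreed with this to a few pixels; the top view was about 3 pixels off, around 5 mm.

**Other things:** In the last scene picture the bystanders and the black, green and orange look-alikes stood where they started.

**What disagreed:** The real fingertips sat about 20 mm behind the reported TCP. My first two tries on the knob bar therefore closed above it without touching. I found the offset in the camera views and corrected for it on the knob and flask grips.

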